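# Fit the T-handled key on the drive unit's square shaft

## Robot

A 7-joint arm with a two-finger parallel gripper is mounted at the origin on a cart in front of the work surface, level with it; the furniture and walls round the work are solid. World frame = base frame: x ahead of the robot, y to its left, z up, the work surface at z = 0. Lengths are in m, angles in rad, forces in N, time in s.
With the tool pointing down it reaches from about 0.4 to 0.85 m from the base axis. Payload 10.4 kg.
Tool frame: the origin (TCP) lies on the centre line of the jaws, within the pads' length; the fingertips stand 14 mm ahead of it and the grasp point (between the pads) lies 5 mm behind it; z points along the fingers, x is the direction in which the jaws open and shut, and the axes are right-handed (so a half turn about z gives the same grasp; the last joint's range is limited). The gripper opens to 87 mm and grips with 3 to 60 N. Pads are 19 mm wide; open, the fingers measure 117 mm over their backs; the gripper's body (75 mm by 190 mm) begins 51 mm behind the grasp point.
Start: joints at [-1.173, 0.332, -0.065, 1.46, 0.022, 1.35, -0.088], TCP at [0.255, 0.571, 0.237] pointing down, gripper open.
Joint ranges: [-2.6, 2.6], [-0.5, 2.12], [-1.47, 1.34], [0.16, 2.42], [-1.27, 4.41], [0.06, 2.06], [-2.6, 2.6]. Speed limits (rad/s): [2.22, 2.22, 2.79, 2.79, 3.14, 3.14, 3.14].

## Interface

Orientations are given as a unit quaternion [w, x, y, z].
In Python, from cell import read_state, camera, get_calibration, finish_job, spot_in, trace gives the robot as it stands.
- The arm moves only by the tool move_arm, never from a script. Its argument "increments" is a list of rows, each a list of 3 entries, a list of its own where there are three numbers: the shift along the tool's x, y, z in m, then the turn, a rotation vector about the tool's x, y, z in rad, then the opening, from 0 (shut) to 1 (fully open). A call has exactly 10 rows; each row is the pose to reach, as a shift and turn from the pose commanded when the call began, along the tool's axes at that moment; what a row does not reach only later rows make up. A row lasts 1/12 s, in which the tool goes at most 41.7 mm and 7.16 degrees, less where a joint would pass 70% of its speed; a pose out of reach is approached as far as the arm can. A call with a gripper value outside its range is refused whole. The fingers move at their own pace and stop on an object; "squeeze" is the grip in N (left out, the last holds). Time passes only in rows, so rows that repeat a pose let the fingers close, or fill a call up. It gives the time, the measured TCP pose, the force and the opening at its end, in the units of the state.
- read_state(): the state, without advancing time (a new reading comes with each control period).
- camera(name): name is "side" or "top" or "wrist"; returns the picture (384x512x3 uint8, red, green, blue); there is no depth.
- get_calibration(name): a dict with "fx", "fy", "cx", "cy" (pixels), "world_from_camera" (4x4, takes a point from camera to world coordinates). Camera axes: x right, y up, looking along -z (the intrinsics and any distortion apply to the point x, -y, -z); pixel columns grow to the right and rows downward; lengths in m; the calibration is good to about 2 mm. A picture is of the moment at which its call begins: read the wrist's pose just before it. get_calibration takes no time and is no camera call; for the wrist camera it gives the pose at the moment of the call.
- finish_job(): hands the job in, once; it reports no verdict.
Trained networks look in the newest picture that a camera, given by its name, has taken for a name from the list of things; names that differ only in an ending like _2 or _b are one class to them, and where a whole thing is asked for, a point or a joint stands for the part that bears it (a point fixed in the world has none). Each returns a list of dicts, best first, with "score" (0 to 1); they miss things now and then, are a little off and sometimes report something else, mostly with a low value. They report only what shows in the picture. A call takes as long as a camera call. They do not tell look-alikes from the thing itself.
- spot_in(target, camera): "centre" ([x, y, z] in m, in the coordinates of the camera as it stood for that picture, good to about 4 mm: the middle of the surface that is visible of it).
- trace(target, camera): "pixels" (384x512 bool, what is visible of it).
The state is a dict: "t": time; "qpos": joint angles; "qd": joint speeds; "joint_torque": joint torques, N m; "ee_pos": TCP position; "tcp_rot": TCP orientation; "force": force on the tool from outside, world axes, zero at the start; "wrist_torque": the same for the moment, N m; "finger_gap": opening from 0.0 (shut) to 1.0 (fully open).
Only numpy, scipy, OpenCV 4.12 (cv2) and the standard library are available. Lean on these libraries where they do the work, as an engineer would, in place of code of your own. Each camera call takes 0.05 s, during which the arm holds its last target.

## Task

Get the drive unit ready for cranking: take the black cover cap off its shaft and stand it upright in the small grey tray, then fit the T-handled steel key, which is lying on the trolley, upright onto the square shaft, pushed fully home, and let go. Leave the mug, the clear stop plate, the cross clamp and the tape roll where they are.

Things in the scene. Friction and masses are not known exactly. Their poses are not given: they have to be found in the camera images.
- unit: Grey drive unit, fixed to the trolley: base 110 x 100 mm, housing 84 x 84 mm up to 50 mm, on it a round boss 52 mm wide whose flat top is 58 mm above the trolley. A small pulley on its +x side reaches 72 mm from the centre. Origin at the centre of its underside. The square shaft stands upright on the boss at the centre.
- shaft_base (a point): Centre of the foot of the square steel shaft, on the boss's flat top. z up; x and y are square to the shaft's faces and turn with it. The shaft is 18 x 18 mm and 34 mm high, its last 6 mm tapering to 13 x 13 mm. It turns about z, but stiffly (0.25 N m). At the start the cover cap hides it.
- cap_center (a point): Centre of the loose black cover cap: a plain cylinder 44 mm in diameter, 62 mm high, about 80 g, shut at the top, with a round cavity 29 mm wide and 44 mm deep open below. The point is half-way up its axis, z towards the shut end. At the start it stands loosely over the shaft, on the boss.
- tray: Fixed open grey tray, 120 x 120 mm, 22 mm high, walls and floor 4 mm thick; origin at the centre of its underside, x and y along its sides. Empty at the start.
- key_center (a point): Centre of the loose T-handled steel key, 130 mm long, about 0.32 kg. x runs along it from the open socket at one end to the cross bar at the other; y is along the bar. It starts lying on its side on the trolley with the bar level and this point 20 mm up; on the shaft, its x points up. A round collar 40 mm wide lies 28 to 36 mm from here along +x.
- key_bar (a point): Centre of the key's cross bar, 57 mm from key_center along x; same axes. The bar is 16 mm thick and, with a 9 mm wide flat button on each end, 64 mm long along y. Pinched across these ends, the key swings about the bar under its own weight if the grip is light (about 8 N; at 3 N it falls); 50 N holds it once it hangs, though not level. Centre of mass: 64 mm from the bar, to the socket side.
- key_mouth (a point): Centre of the mouth of the key's square socket, 65 mm from key_center along -x; same axes. The socket block is 40 x 40 mm outside, 45 mm long; the bore is 19.6 x 19.6 mm and 45 mm deep, square to y and z, so it fits the shaft in four turns. Fully home, the mouth's face rests on the boss and this point coincides with shaft_base.
- mug: White mug, 78 mm wide, 101 mm high, with its handle 116 mm; loose, to be left alone. Origin under the middle of its outline including the handle, which points along its -y.
- stop_plate: Clear acrylic plate standing on a small foot, 25 x 34 x 92 mm high; loose, to be left alone. Origin under the centre of its foot.
- clamp: Small metal cross clamp, 64 x 66 x 66 mm; loose, to be left alone. Origin under its centre.
- tape: Roll of black tape lying flat, 62 mm wide, 19 mm high; loose, to be left alone. Origin under its centre.
Mind the look-alikes: they are no part of the job. There is more than one size of the part that bears cap_center; the job needs the smallest.

How it is judged:
On the way:
1. the cap stands upright in the tray, let go, and the key is not yet on the shaft (x of cap_center in the frame of tray between -0.05 and 0.05 m and y of cap_center in the frame of tray between -0.05 and 0.05 m and z of cap_center in the frame of tray below 0.04 m and angle between cap_center's own z axis and vertical below 0.1 rad and linear speed of cap below 0.01 m/s and contact force between the fingers and cap below 0.5 N and distance between key_mouth and shaft_base above 0.03 m), for 0.2 s.
At the end, for the whole second after the job is handed in: The key stands upright (within 0.08 rad) on the shaft with its socket's mouth on the boss (within 3 mm in height and 3 mm sideways); the cap stands on the tray's floor with its closed end up (within 0.1 rad); both are at rest and released (horizontal distance between key_mouth and shaft_base below 0.003 m and z of key_mouth in the frame of shaft_base below 0.003 m and z of key_bar in the frame of shaft_base above 0.118 m and angle between key_bar's own x axis and vertical below 0.08 rad and x of cap_center in the frame of tray between -0.05 and 0.05 m and y of cap_center in the frame of tray between -0.05 and 0.05 m and z of cap_center in the frame of tray below 0.04 m and angle between cap_center's own z axis and vertical below 0.1 rad and linear speed of each of key, cap below 0.01 m/s); the robot touches nothing.
It fails at once if the mug was shifted more than 25 mm or tipped (distance of mug from where it was at the start of the episode above 0.025 m or angle between mug's own z axis and vertical above 0.3 rad).
It fails at once if the stop plate was shifted more than 25 mm or tipped (distance of stop_plate from where it was at the start of the episode above 0.025 m or angle between stop_plate's own z axis and vertical above 0.3 rad).
It fails at once if the cross clamp was shifted more than 25 mm or tipped (distance of clamp from where it was at the start of the episode above 0.025 m or angle between clamp's own z axis and vertical above 0.3 rad).
It fails at once if the tape roll was shifted more than 25 mm (distance of tape from where it was at the start of the episode above 0.025 m).
It also fails if it takes over 61 s, if anything falls off the work surface, if the arm or the gripper's body presses on something with over 40 N, if the wrist force passes 120 N, or if a joint passes its speed limit or range.

## Working session

There is one attempt and no reset: what is moved stays moved. The work goes in short steps, Python scripts to look and compute and a tool call to move; the robot and the scene stay as the last step left them, time stands still between calls to the robot, and variables do not carry over. Pictures are saved under pics/ and viewed, and the job is handed in when it is done.

Besides the shell and the picture viewer there is one more tool, called as name(argument=value, ...) on one line, values as JSON. move_arm: Moves the arm, as the interface text tells. Its arguments: {"type":"object","properties":{"increments":{"type":"array","items":{"type":"array"}},"squeeze":{"type":"number"}},"required":["increments"]}

```bash
ls; mkdir -p pics; python3 - <<'E'
from cell import *
import cv2
print(read_state())
for n in ("side","top","wrist"):
    c=get_calibration(n); print(n,c)
    im=camera(n); cv2.imwrite(f"pics/{n}0.png",im[:,:,::-1])
E
```

```text
pics
{'t': 0.0, 'qpos': array([-1.17262539,  0.33286675, -0.0646675 ,  1.46097501,  0.0216091 ,
        1.3498775 , -0.08852902]), 'qd': array([ 1.55125049e-03,  1.08302530e-04,  3.81090732e-05, -9.07777118e-04,
        8.11731612e-04, -7.77523015e-04,  4.69872869e-04]), 'joint_torque': array([-2.07437902e-04, -6.23238444e+01,  2.46100343e-02, -3.89906573e+01,
       -6.14304794e-02,  3.95993760e-02,  1.33343992e-04]), 'ee_pos': array([0.2551624 , 0.57013039, 0.23574095]), 'tcp_rot': array([ 4.24721617e-04,  8.39194985e-01,  5.43830181e-01, -5.75875047e-04]), 'force': array([-0.64121953,  0.00327236,  0.57185338]), 'wrist_torque': array([-0.03169598, -0.05435149, -0.02185918]), 'finger_gap': 0.9991265726184835}
side {'fx': 407.32038367620703, 'fy': 407.32038367620703, 'cx': 261.7898106996084, 'cy': 193.513329567551, 'world_from_camera': array([[ 0.99970585, -0.00350235, -0.0239988 ,  0.47022273],
       [-0.01700331,  0.6043956 , -0.79650289, -1.02011112],
       [ 0.0172944 ,  0.79667665,  0.60415827,  0.70502372],
       [ 0.        ,  0.        ,  0.        ,  1.        ]])}
top {'fx': 432.65007386084983, 'fy': 432.65007386084983, 'cx': 254.92980585019782, 'cy': 194.17001384754516, 'world_from_camera': array([[ 0.01819781,  0.98570449, -0.16749776,  0.2986755 ],
       [-0.99925465,  0.02363438,  0.0305214 , -0.20810877],
       [ 0.03404379,  0.1668175 ,  0.98539989,  1.14168016],
       [ 0.        ,  0.        ,  0.        ,  1.        ]])}
wrist {'fx': 316.9169217216323, 'fy': 316.9169217216323, 'cx': 255.09854753892185, 'cy': 189.61698010921586, 'world_from_camera': array([[ 4.09158676e-01, -8.79817335e-01, -2.41889715e-01,
         1.88057362e-01],
       [ 9.12462970e-01,  3.94313024e-01,  1.09217982e-01,
         6.00698678e-01],
       [-7.11608604e-04, -2.65402892e-01,  9.64137334e-01,
         3.85730947e-01],
       [ 0.00000000e+00,  0.00000000e+00,  0.00000000e+00,
         1.00000000e+00]])}
```

View pics/side0.png

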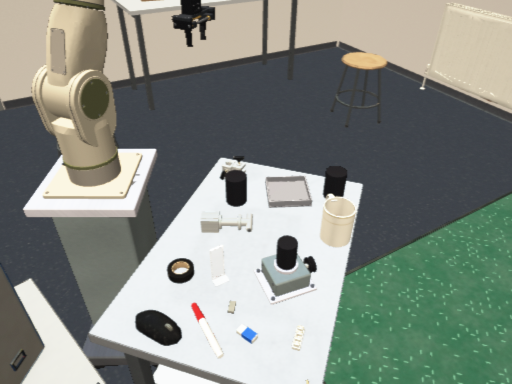

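View pics/top0.png

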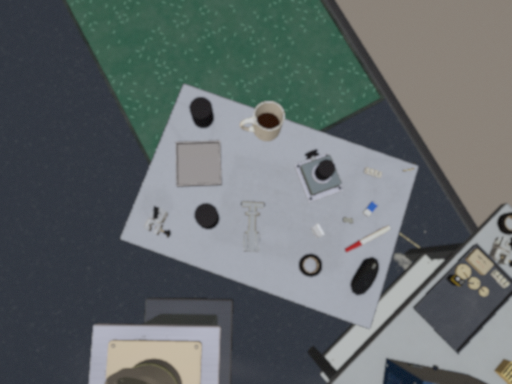

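View pics/wrist0.png

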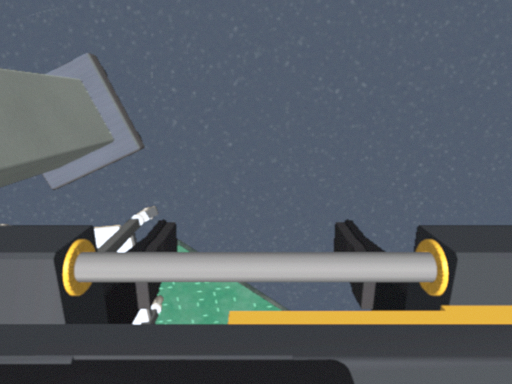

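```bash
cat > h.py <<'E'
from cell import *
import numpy as np, cv2
from scipy.spatial.transform import Rotation as R
def px2w(n,u,v,z,c=None):
    c=c or get_calibration(n); T=c["world_from_camera"]
    d=T[:3,:3]@np.array([(u-c["cx"])/c["fx"],-(v-c["cy"])/c["fy"],-1]); o=T[:3,3]
    return o+d*(z-o[2])/d[2]
def w2px(n,p,c=None):
    c=c or get_calibration(n); T=c["world_from_camera"]
    q=T[:3,:3].T@(np.array(p)-T[:3,3])
    return c["cx"]+c["fx"]*q[0]/-q[2], c["cy"]-c["fy"]*q[1]/-q[2]
def c2w(n,p): T=get_calibration(n)["world_from_camera"]; return T[:3,:3]@np.array(p)+T[:3,3]
E
python3 - <<'E'
from h import *
np.set_printoptions(precision=4,suppress=True)
a=cv2.imread("pics/top0.png"); cv2.imwrite("pics/topz.png",cv2.resize(a[80:320,130:400],None,fx=2.9,fy=2.4,interpolation=cv2.INTER_CUBIC)[:600])
a=cv2.imread("pics/side0.png"); cv2.imwrite("pics/sidez.png",cv2.resize(a[150:310,170:370],None,fx=3.7,fy=3.7,interpolation=cv2.INTER_CUBIC))
for cam in ("top","side"):
  for t in ("unit","cap_center","key_center","key_bar","key_mouth","tray","mug","stop_plate","clamp","tape"):
    for r in spot_in(t,cam)[:4]:
        w=c2w(cam,r["centre"]); print(cam,t,round(r["score"],2),w,w2px(cam,w))
print(read_state()["t"])
E
```

```text
top unit 0.8 [ 0.5274 -0.3936  0.0439] (np.float64(313.38772202167803), np.float64(179.60357714209414))
top cap_center 0.6 [ 0.5317 -0.4104  0.1178] (np.float64(325.32112324620937), np.float64(171.96493938034848))
top cap_center 0.58 [ 0.6879 -0.0953  0.0845] (np.float64(199.41258749161486), np.float64(111.83515611235852))
top cap_center 0.55 [ 0.4212 -0.1212  0.0819] (np.float64(205.76687616181093), np.float64(216.16502795833964))
top cap_center 0.29 [ 0.5251 -0.3951  0.0452] (np.float64(314.04825736254236), np.float64(180.3526153495427))
top key_center 0.93 [ 0.395  -0.2307  0.0387] (np.float64(249.7554097507476), np.float64(229.2931873710861))
top key_center 0.41 [ 0.3095 -0.3874  0.0208] (np.float64(309.876910031842), np.float64(264.4493836436141))
top key_bar 0.6 [ 0.3977 -0.2304  0.031 ] (np.float64(249.59805626677277), np.float64(228.4955841583547))
top key_mouth 0.85 [ 0.3972 -0.2397  0.0302] (np.float64(253.18007516593988), np.float64(228.775798491758))
top tray 0.83 [ 0.5703 -0.085  -0.0002] (np.float64(196.7611712411427), np.float64(164.43690680072413))
top mug 0.94 [ 0.67
[... 1638 characters left out ...]
oat64(286.9454839727956), np.float64(192.43622201027372))
side tray 0.39 [ 0.3877 -0.2443  0.029 ] (np.float64(219.0855846093852), np.float64(221.10805294428746))
side mug 0.59 [ 0.6729 -0.2946  0.0653] (np.float64(337.1012146975204), np.float64(223.7303493635883))
side stop_plate 0.92 [ 0.3967 -0.4004  0.0374] (np.float64(218.29134255903045), np.float64(264.9945988655092))
side stop_plate 0.56 [ 0.385  -0.245   0.0279] (np.float64(218.01201467974272), np.float64(221.6249569844857))
side clamp 0.66 [0.4146 0.0025 0.0305] (np.float64(233.52730844895325), np.float64(166.5188026244814))
side tape 0.86 [ 0.3106 -0.3985  0.0148] (np.float64(180.12841923485303), np.float64(271.3629592121503))
1.15
```

View pics/topz.png

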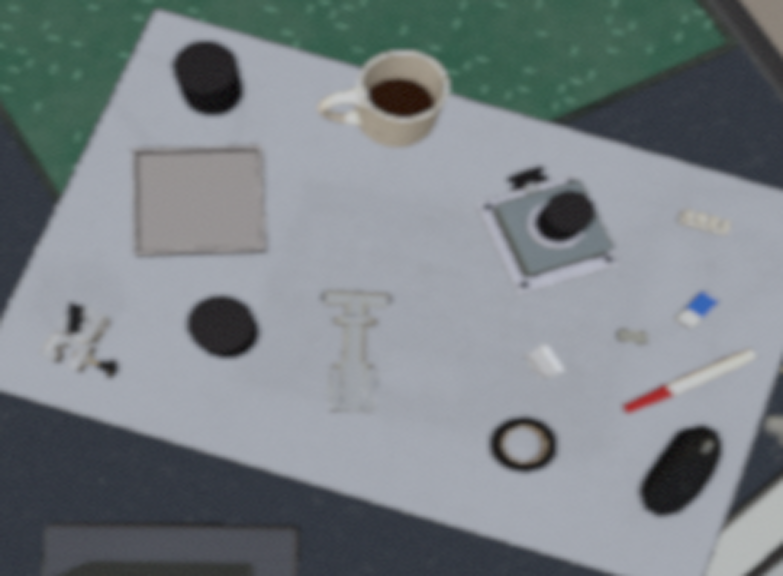

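View pics/sidez.png

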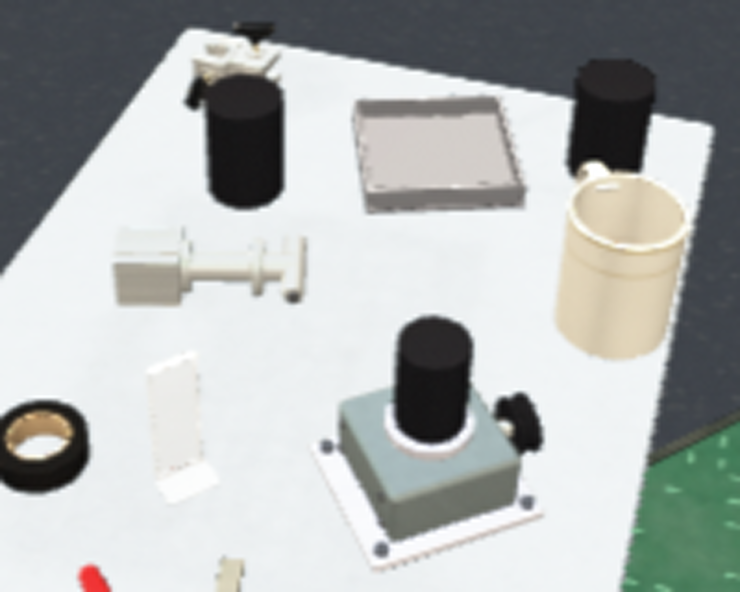

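```bash
cat > fit.py <<'E'
from h import *
from scipy.optimize import minimize
def hull(cams,pts,cal):
    return np.array([w2px(cams,p,cal) for p in pts],np.float32)
def box(sx,sy,z0,z1,x0=0,y0=0): return np.array([[x0+a*sx/2,y0+b*sy/2,z] for a in(-1,1) for b in(-1,1) for z in(z0,z1)])
def cyl(r,z0,z1,n=40): 
    t=np.linspace(0,2*np.pi,n); return np.vstack([np.c_[r*np.cos(t),r*np.sin(t),0*t+z] for z in(z0,z1)])
def render(cam,parts,x,y,yaw,cal,S=4):
    c,s=np.cos(yaw),np.sin(yaw); m=np.zeros((384*S,512*S),np.uint8)
    for P in parts:
        W=np.c_[c*P[:,0]-s*P[:,1]+x,s*P[:,0]+c*P[:,1]+y,P[:,2]]
        h=cv2.convexHull(hull(cam,W,cal)*S+(S-1)/2.)
        cv2.fillConvexPoly(m,np.round(h).astype(np.int32),1)
    return cv2.resize(m.astype(np.float32),(512,384),interpolation=cv2.INTER_AREA)
def fit(parts,masks,x0,useyaw=True):
    cals={c:get_calibration(c) for c in masks}
    def f(q):
        e=0
        for c,m in masks.items():
            r=render(c,parts,q[0],q[1],q[2] if useyaw else 0,cals[c]); e+=np.abs(r-m).sum()/m.sum()
        return e
    best=None
    for yaw in (np.arange(x0[2],x0[2]+1.6,0.4) if len(x0)==4 else [x0[2]]):
        s0=np.array([x0[0],x0[1],yaw]); sim=np.vstack([s0,s0+[.012,0,0],s0+[0,.012,0],s0+[0,0,.2]])
        r=minimize(f,s0,method="Nelder-Mead",options=dict(initial_simplex=sim,xatol=2e-4,fatol=1e-4))
        if best is None or r.fun<best.fun: best=r
    return best.x,best.fun
E
python3 - <<'E'
from fit import *
import pickle
np.set_printoptions(precision=4,suppress=True)
camera("top");camera("side")
M={}
for cam in("top","side"):
    for t in("cap_center","key_center","tray","unit"):
        M[cam,t]=[(r["score"],r["pixels"]) for r in trace(t,cam)]
        for s,m in M[cam,t]:
            ys,xs=np.nonzero(m); print(cam,t,round(s,2),len(xs),xs.min(),xs.max(),ys.min(),ys.max())
pickle.dump(M,open("M.pkl","wb"))
print(read_state()["t"])
E
```

```text
top cap_center 0.87 307 314 334 161 180
top cap_center 0.68 559 194 219 203 231
top cap_center 0.65 606 189 213 97 128
top key_center 0.88 646 241 263 201 251
top tray 0.71 2110 174 221 141 187
top unit 0.8 1189 294 341 151 201
side cap_center 0.97 744 225 247 170 206
side cap_center 0.86 636 276 297 236 269
side cap_center 0.86 612 323 346 166 196
side key_center 0.66 730 200 252 211 231
side tray 0.82 1337 265 311 176 207
1.65
```

```bash
cat > m.py <<'E'
from fit import *
import pickle
np.set_printoptions(precision=4,suppress=True)
M=pickle.load(open("M.pkl","rb"))
def mk(t,i,j): return {"top":M["top",t][i][1].astype(np.float32),"side":M["side",t][j][1].astype(np.float32)}
m=mk("cap_center",0,1)
for cams in (["top","side"],["top"],["side"]):
    print("cap",cams,fit([cyl(.022,.058,.12)],{c:m[c] for c in cams},[.53,-.41,0],False))
key=[box(.045,.04,0,.04,-.0425),box(.07,.016,.012,.028,.015),box(.016,.064,.012,.028,.057),np.array([[x,.02*np.cos(t),.02+.02*np.sin(t)] for x in(.028,.036) for t in np.linspace(0,6.28,30)])]
m=mk("key_center",0,0)
for cams in (["top","side"],["top"],["side"]):
    print("key",cams,fit(key,{c:m[c] for c in cams},[.395,-.235,0.0]))
tray=[box(.12,.12,0,.022)]
m=mk("tray",0,0); print("tray",fit(tray,m,[.57,-.085,0]))
for i,j in((1,0),(2,2)):
  m=mk("cap_center",i,j)
  for r,h in((.022,.062),(.025,.07),(.027,.076),(.03,.085),(.03,.09),(.033,.093)):
    print(i,r,h,fit([cyl(r,0,h)],m,[.42,-.12,0] if i==1 else [.69,-.1,0],False))
E
python3 m.py
```

```text
cap ['top', 'side'] (array([ 0.5425, -0.4124, -0.1111]), np.float64(0.30325010418891907))
cap ['top'] (array([ 0.5402, -0.4116, -0.0679]), np.float64(0.20195439457893372))
cap ['side'] (array([ 0.5428, -0.4119,  0.0109]), np.float64(0.09777908772230148))
key ['top', 'side'] (array([ 0.4057, -0.2337, -0.0073]), np.float64(0.3565824031829834))
key ['top'] (array([ 0.4058, -0.2346, -0.0165]), np.float64(0.17182663083076477))
key ['side'] (array([ 0.4062, -0.2347, -0.01  ]), np.float64(0.19178082048892975))
tray (array([ 0.5694, -0.0893,  0.0609]), np.float64(0.07492830604314804))
1 0.022 0.062 (array([ 0.4259, -0.1257,  0.0433]), np.float64(0.9057348966598511))
1 0.025 0.07 (array([ 0.4256, -0.1154, -0.1491]), np.float64(0.5932967662811279))
1 0.027 0.076 (array([ 0.4258, -0.1201,  0.0172]), np.float64(0.3444626033306122))
1 0.03 0.085 (array([ 0.4245, -0.1201,  0.0399]), np.float64(0.1795576512813568))
1 0.03 0.09 (array([ 0.4242, -0.1202,  0.1887]), np.float64(0.23691950738430023))
1 0.033 0.093 (array([ 0.4245, -0.1194,  0.098 ]), np.float64(0.49218177795410156))
2 0.022 0.062 (array([ 0.7091, -0.0864, -0.5097]), np.float64(0.8381129503250122))
2 0.025 0.07 (array([ 0.7044, -0.0906, -0.4503]), np.float64(0.5653321743011475))
2 0.027 0.076 (array([ 0.7017, -0.0933, -0.2563]), np.float64(0.3586176633834839))
2 0.03 0.085 (array([ 0.7003, -0.0958,  0.043 ]), np.float64(0.3377186059951782))
2 0.03 0.09 (array([ 0.7002, -0.0956, -0.1621]), np.float64(0.42030268907546997))
2 0.033 0.093 (array([ 0.6994, -0.0957, -0.1763]), np.float64(0.8223099708557129))
```

```bash
cat > plan.py <<'E'
import sys,json,os
from h import *
# usage: plan.py x y z az_deg lean_deg ; lean about tool x axis
def tool(az,lean=0):
    a=np.radians(az); X=np.array([np.cos(a),np.sin(a),0]); Z=np.array([0,0,-1.]); Y=np.cross(Z,X)
    return R.from_matrix(np.c_[X,Y,Z])*R.from_rotvec([np.radians(lean),0,0])
def cur():
    s=read_state(); q=s["tcp_rot"]; return s["ee_pos"],R.from_quat([q[1],q[2],q[3],q[0]]),s
if __name__=="__main__":
    np.set_printoptions(precision=4,suppress=True)
    v=[float(a) for a in sys.argv[1:]]
    p,r,s=cur(); t=tool(v[3],v[4] if len(v)>4 else 0)
    print("t",s["t"],"pos",p,"X",r.as_matrix()[:,0],"Z",r.as_matrix()[:,2],"F",s["force"],"gap",s["finger_gap"])
    print("shift",r.inv().apply(np.array(v[:3])-p),"rot",(r.inv()*t).as_rotvec())
E
python3 plan.py 0.5 0.2 0.28 20
```

```text
t 1.65 pos [0.2553 0.5705 0.2366] X [0.4085 0.9128 0.    ] Z [ 0.  0. -1.] F [ 0.0352  0.1139 -0.162 ] gap 1.001376380379661
shift [-0.2382  0.3747 -0.0434] rot [-0.    -0.     0.801]
```

move_arm(increments=[[[-0.22,0.35,-0.04],[0,0,0.8],1],[[-0.22,0.35,-0.04],[0,0,0.8],1],[[-0.22,0.35,-0.04],[0,0,0.8],1],[[-0.22,0.35,-0.04],[0,0,0.8],1],[[-0.22,0.35,-0.04],[0,0,0.8],1],[[-0.22,0.35,-0.04],[0,0,0.8],1],[[-0.22,0.35,-0.04],[0,0,0.8],1],[[-0.22,0.35,-0.04],[0,0,0.8],1],[[-0.22,0.35,-0.04],[0,0,0.8],1],[[-0.22,0.35,-0.04],[0,0,0.8],1]])

```text
t: 2.48
ee_pos: [0.4858, 0.2246, 0.2771]
tcp_rot: [-0.0, 0.985, 0.174, 0.0]
force: [1.4, 1.4, -0.3]
finger_gap: 1.003
```

```bash
python3 plan.py 0.57 -0.17 0.24 -30
```

```text
t 2.4833 pos [0.4858 0.2246 0.2771] X [0.9395 0.3427 0.0008] Z [ 0.0006  0.0006 -1.    ] F [ 1.4338  1.4403 -0.2524] gap 1.0026757001897249
shift [-0.0561  0.3996  0.0369] rot [-0.0007 -0.0006  0.8734]
```

move_arm(increments=[[[-0.056,0.4,0.02],[0,0,0.87],1],[[-0.056,0.4,0.02],[0,0,0.87],1],[[-0.056,0.4,0.02],[0,0,0.87],1],[[-0.056,0.4,0.02],[0,0,0.87],1],[[-0.056,0.4,0.02],[0,0,0.87],1],[[-0.056,0.4,0.02],[0,0,0.87],1],[[-0.056,0.4,0.02],[0,0,0.87],1],[[-0.056,0.4,0.02],[0,0,0.87],1],[[-0.056,0.4,0.02],[0,0,0.87],1],[[-0.056,0.4,0.02],[0,0,0.87],1]])

```text
t: 3.32
ee_pos: [0.5692, -0.1723, 0.2567]
tcp_rot: [0.0, 0.966, -0.258, 0.0]
force: [-0.2, 0.4, 0.8]
finger_gap: 0.998
```

```bash
python3 plan.py 0.5425 -0.412 0.24 -40
```

```text
t 3.3167 pos [ 0.5692 -0.1723  0.2567] X [ 0.8666 -0.499   0.001 ] Z [ 0.0005 -0.0011 -1.    ] F [-0.2247  0.352   0.8073] gap 0.9982950991403029
shift [0.0965 0.2211 0.0169] rot [ 0.0006 -0.0011  0.1756]
```

Over the cap, then straight down to TCP z ≈ 0.10 in the next call.

move_arm(increments=[[[0.0965,0.221,0.0],[0,0,0.175],1],[[0.0965,0.221,0.0],[0,0,0.175],1],[[0.0965,0.221,0.0],[0,0,0.175],1],[[0.0965,0.221,0.0],[0,0,0.175],1],[[0.0965,0.221,0.0],[0,0,0.175],1],[[0.0965,0.221,0.0],[0,0,0.175],1],[[0.0965,0.221,0.06],[0,0,0.175],1],[[0.0965,0.221,0.06],[0,0,0.175],1],[[0.0965,0.221,0.06],[0,0,0.175],1],[[0.0965,0.221,0.06],[0,0,0.175],1]])

```text
t: 4.15
ee_pos: [0.5434, -0.4074, 0.1961]
tcp_rot: [-0.0, 0.94, -0.34, -0.001]
force: [-0.2, -0.9, 1.5]
finger_gap: 0.995
```

```bash
python3 plan.py 0.5425 -0.412 0.102 -40; python3 - <<'E'
from h import *
im=camera("wrist"); cv2.imwrite("pics/w1.png",im[:,:,::-1])
print([w2px("wrist",p) for p in ([.5425,-.412,.12],)])
im=camera("side"); cv2.imwrite("pics/s1.png",im[:,:,::-1])
E
```

```text
t 4.15 pos [ 0.5434 -0.4074  0.1961] X [ 0.7683 -0.64   -0.0017] Z [-0.0013  0.0011 -1.    ] F [-0.2452 -0.9395  1.5233] gap 0.9954025112787419
shift [0.0024 0.0041 0.0941] rot [0.     0.0017 0.0036]
[(np.float64(258.83645617996507), np.float64(207.62605135898391))]
```

View pics/w1.png

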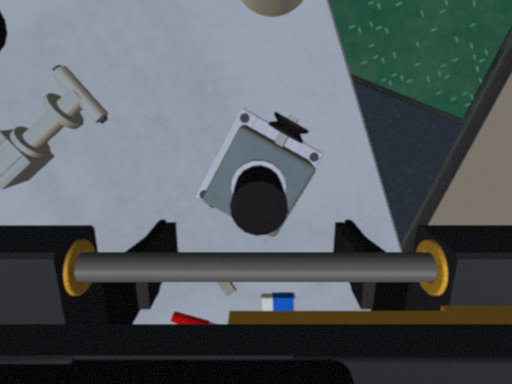

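View pics/s1.png

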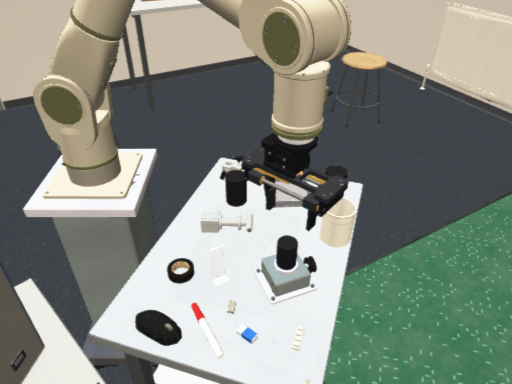

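move_arm(increments=[[[0.0,0.002,0.04],[0,0,0],1],[[0.0,0.002,0.08],[0,0,0],1],[[0.0,0.002,0.094],[0,0,0],1],[[0.0,0.002,0.094],[0,0,0],1],[[0.0,0.002,0.094],[0,0,0],0.3],[[0.0,0.002,0.094],[0,0,0],0.3],[[0.0,0.002,0.094],[0,0,0],0.3],[[0.0,0.002,0.094],[0,0,0],0.3],[[0.0,0.002,0.094],[0,0,0],0.3],[[0.0,0.002,0.094],[0,0,0],0.3]], squeeze=20)

```text
t: 5.08
ee_pos: [0.5424, -0.4097, 0.1032]
tcp_rot: [0.0, 0.94, -0.341, 0.0]
force: [-0.5, 0.2, -0.8]
finger_gap: 0.627
```

```bash
python3 plan.py 0.5425 -0.412 0.102 -40
```

```text
t 5.0833 pos [ 0.5424 -0.4097  0.1032] X [ 0.7681 -0.6403  0.0009] Z [ 0.0009 -0.0003 -1.    ] F [-0.4549  0.1854 -0.7885] gap 0.6274979986397249
shift [0.0016 0.0017 0.0012] rot [-0.0003 -0.0009  0.0032]
```

move_arm(increments=[[[0,0,0],[0,0,0],0.2],[[0,0,0],[0,0,0],0.2],[[0,0,0],[0,0,0],0.2],[[0,0,0],[0,0,0],0.2],[[0,0,0],[0,0,0],0.2],[[0,0,0],[0,0,0],0.2],[[0,0,-0.03],[0,0,0],0.2],[[0,0,-0.06],[0,0,0],0.2],[[0,0,-0.09],[0,0,0],0.2],[[0,0,-0.13],[0,0,0],0.2]])

```text
t: 5.92
ee_pos: [0.5411, -0.4085, 0.2315]
tcp_rot: [-0.001, 0.94, -0.341, -0.002]
force: [0.8, 0.1, -1.3]
finger_gap: 0.504
```

```bash
python3 plan.py 0.5694 -0.0893 0.2 -50; python3 - <<'E'
from h import *
im=camera("side"); cv2.imwrite("pics/s2.png",im[150:310,150:350,::-1].repeat(3,0).repeat(3,1))
im=camera("wrist"); cv2.imwrite("pics/w2.png",im[:,:,::-1])
E
```

```text
t 5.9167 pos [ 0.5411 -0.4085  0.2315] X [ 0.7679 -0.6405 -0.0044] Z [-0.0037  0.0024 -1.    ] F [ 0.7725  0.1118 -1.3207] gap 0.5036859878585768
shift [-0.1826 -0.2633  0.0321] rot [0.0009 0.0043 0.1775]
```

View pics/s2.png

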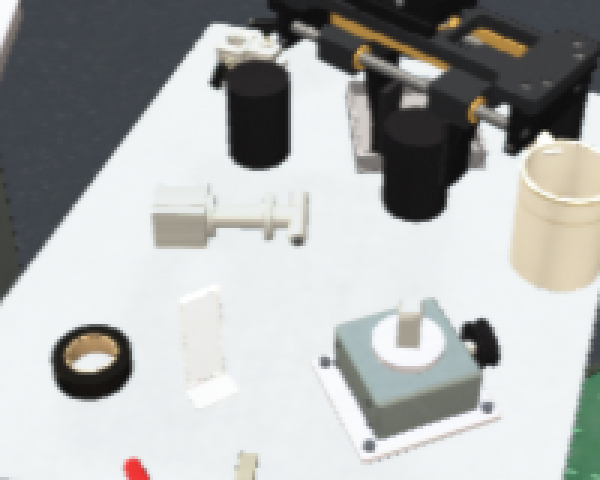

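View pics/w2.png

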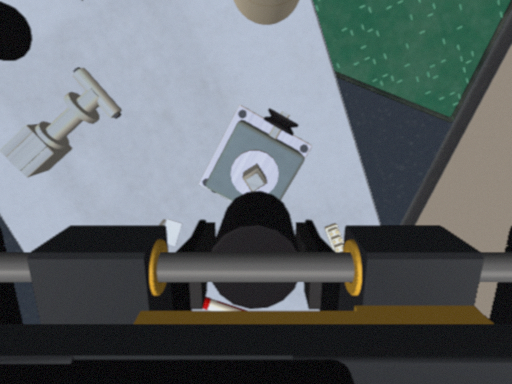

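move_arm(increments=[[[-0.182,-0.263,0.02],[0,0,0.17],0.2],[[-0.182,-0.263,0.02],[0,0,0.17],0.2],[[-0.182,-0.263,0.02],[0,0,0.17],0.2],[[-0.182,-0.263,0.02],[0,0,0.17],0.2],[[-0.182,-0.263,0.02],[0,0,0.17],0.2],[[-0.182,-0.263,0.02],[0,0,0.17],0.2],[[-0.182,-0.263,0.02],[0,0,0.17],0.2],[[-0.182,-0.263,0.02],[0,0,0.17],0.2],[[-0.182,-0.263,0.08],[0,0,0.17],0.2],[[-0.182,-0.263,0.08],[0,0,0.17],0.2]])

```text
t: 6.85
ee_pos: [0.5698, -0.0875, 0.1491]
tcp_rot: [0.0, 0.909, -0.417, -0.001]
force: [-0.5, -1.2, -2.0]
finger_gap: 0.504
```

```bash
python3 plan.py 0.5694 -0.0893 0.05 -50
```

```text
t 6.85 pos [ 0.5698 -0.0875  0.1491] X [ 0.6525 -0.7578 -0.0026] Z [-0.0026  0.0011 -1.    ] F [-0.4814 -1.2385 -2.033 ] gap 0.5041795092227457
shift [0.0014 0.0013 0.0991] rot [0.0013 0.0026 0.0128]
```

move_arm(increments=[[[0,0,0.03],[0,0,0],0.2],[[0,0,0.06],[0,0,0],0.2],[[0,0,0.08],[0,0,0],0.2],[[0,0,0.09],[0,0,0],0.2],[[0,0,0.095],[0,0,0],0.2],[[0,0,0.098],[0,0,0],0.2],[[0,0,0.098],[0,0,0],0.2],[[0,0,0.098],[0,0,0],0.2],[[0,0,0.098],[0,0,0],0.2],[[0,0,0.098],[0,0,0],0.2]])

```text
t: 7.68
ee_pos: [0.5713, -0.091, 0.0555]
tcp_rot: [-0.0, 0.908, -0.419, 0.001]
force: [0.1, -0.6, -0.7]
finger_gap: 0.504
```

```bash
python3 plan.py 0.5694 -0.0893 0.05 -50
```

```text
t 7.6833 pos [ 0.5713 -0.091   0.0555] X [ 0.6487 -0.7611  0.0008] Z [ 0.0015  0.0003 -1.    ] F [ 0.0789 -0.5831 -0.6587] gap 0.5044143370366985
shift [-0.0025  0.0004  0.0055] rot [-0.0013 -0.0008  0.0077]
```

move_arm(increments=[[[0,0,0.002],[0,0,0],0.2],[[0,0,0.004],[0,0,0],0.2],[[0,0,0.005],[0,0,0],0.2],[[0,0,0.005],[0,0,0],0.2],[[0,0,0.005],[0,0,0],0.7],[[0,0,0.005],[0,0,0],0.7],[[0,0,0.005],[0,0,0],0.7],[[0,0,0.005],[0,0,0],0.7],[[0,0,0.005],[0,0,0],0.7],[[0,0,0.005],[0,0,0],0.7]])

```text
t: 8.52
ee_pos: [0.5707, -0.0909, 0.0495]
tcp_rot: [-0.0, 0.908, -0.419, -0.0]
force: [-0.2, -0.3, 0.3]
finger_gap: 0.693
```

```bash
python3 plan.py 0.5 -0.235 0.2 -90; python3 - <<'E'
from h import *
im=camera("side"); cv2.imwrite("pics/s3.png",im[150:310,150:350,::-1].repeat(3,0).repeat(3,1))
im=camera("wrist"); cv2.imwrite("pics/w3.png",im[:,:,::-1])
E
```

```text
t 8.5167 pos [ 0.5707 -0.0909  0.0495] X [ 0.6487 -0.7611 -0.0001] Z [-0.0001  0.0001 -1.    ] F [-0.2119 -0.3247  0.3314] gap 0.6934063683605401
shift [ 0.0638  0.1473 -0.1506] rot [0.     0.0001 0.7059]
```

View pics/s3.png

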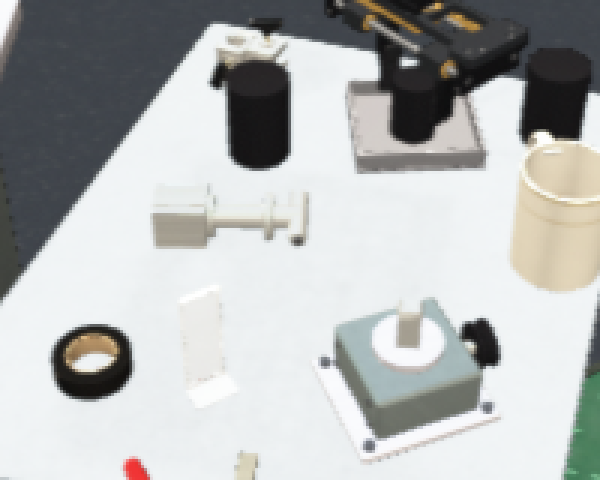

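View pics/w3.png

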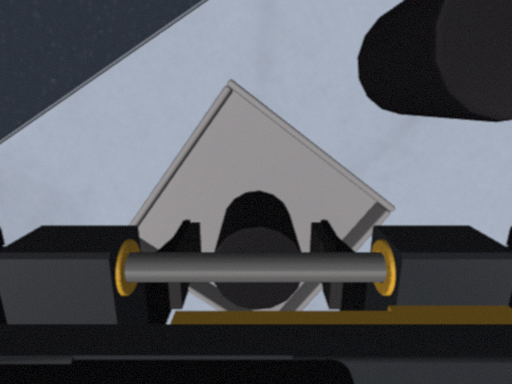

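move_arm(increments=[[[0,0,-0.002],[0,0,0],0.8],[[0,0,-0.04],[0,0,0],0.9],[[0,0,-0.08],[0,0,0],1],[[0,0,-0.12],[0,0,0],1],[[0,0,-0.16],[0,0,0],1],[[0.02,0.05,-0.19],[0,0,0.12],1],[[0.04,0.09,-0.21],[0,0,0.24],1],[[0.05,0.13,-0.22],[0,0,0.36],1],[[0.06,0.17,-0.22],[0,0,0.48],1],[[0.06,0.2,-0.22],[0,0,0.6],1]])

```text
t: 9.45
ee_pos: [0.4661, -0.2582, 0.27]
tcp_rot: [-0.0, 0.742, -0.671, 0.001]
force: [0.7, -0.3, 0.8]
finger_gap: 0.998
```

```bash
python3 plan.py 0.42 -0.32 0.27 -90
```

```text
t 9.45 pos [ 0.4661 -0.2582  0.27  ] X [ 0.0997 -0.995   0.0009] Z [ 0.0021 -0.0006 -1.    ] F [ 0.7397 -0.3147  0.8181] gap 0.9980915333049629
shift [ 0.0569  0.052  -0.0001] rot [-0.0021 -0.0007  0.0998]
```

move_arm(increments=[[[0.03,0.03,0],[0,0,0.1],1],[[0.057,0.052,0],[0,0,0.1],1],[[0.057,0.052,0],[0,0,0.1],1],[[0.057,0.052,0],[0,0,0.1],1],[[0.057,0.052,0],[0,0,0.1],1],[[0.057,0.052,0],[0,0,0.1],1],[[0.057,0.052,0],[0,0,0.1],1],[[0.057,0.052,0],[0,0,0.1],1],[[0.057,0.052,0],[0,0,0.1],1],[[0.057,0.052,0],[0,0,0.1],1]])

```text
t: 10.28
ee_pos: [0.4212, -0.3181, 0.2686]
tcp_rot: [0.0, 0.709, -0.705, -0.0]
force: [-0.0, 0.3, 0.5]
finger_gap: 1.0
```

```bash
python3 - <<'E'
from h import *
import pickle
s=read_state();c=get_calibration("wrist");im=camera("wrist"); cv2.imwrite("pics/w4.png",im[:,:,::-1]); pickle.dump((s,c,im),open("w4.pkl","wb"))
im=camera("side"); cv2.imwrite("pics/s4.png",im[:,:,::-1])
cv2.imwrite("pics/s4z.png",cv2.resize(im[220:310,240:330,::-1],None,fx=6,fy=6,interpolation=cv2.INTER_CUBIC))
print(s["ee_pos"],s["t"])
E
```

```text
[ 0.42123043 -0.31807514  0.26862042] 10.2833
```

View pics/w4.png

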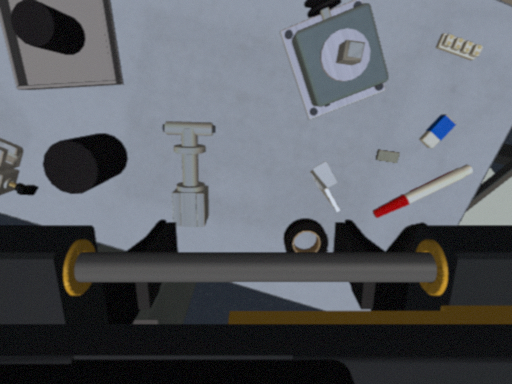

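View pics/s4z.png

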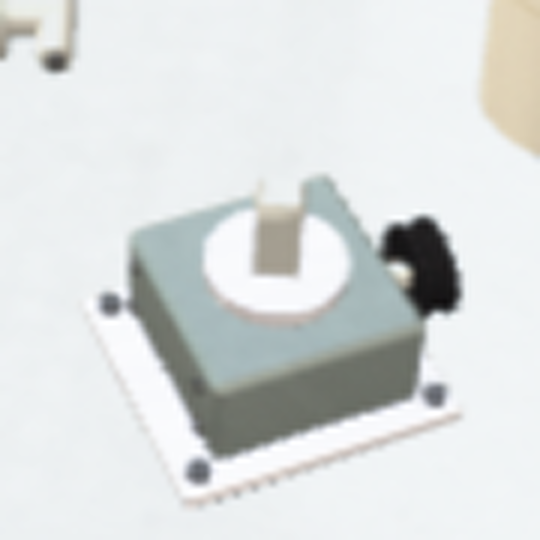

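```bash
python3 - <<'E'
from h import *
import pickle
s,c,im=pickle.load(open("w4.pkl","rb"))
cv2.imwrite("pics/w4z.png",cv2.resize(im[20:100,300:400,::-1],None,fx=7,fy=7,interpolation=cv2.INTER_CUBIC))
cv2.imwrite("pics/w4k.png",cv2.resize(im[110:235,150:230,::-1],None,fx=4.5,fy=4.5,interpolation=cv2.INTER_CUBIC))
a=cv2.imread("pics/s4.png")
cv2.imwrite("pics/s4y.png",cv2.resize(a[240:280,265:310],None,fx=13,fy=13,interpolation=cv2.INTER_CUBIC))
E
```

```text
(no output)
```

View pics/w4z.png

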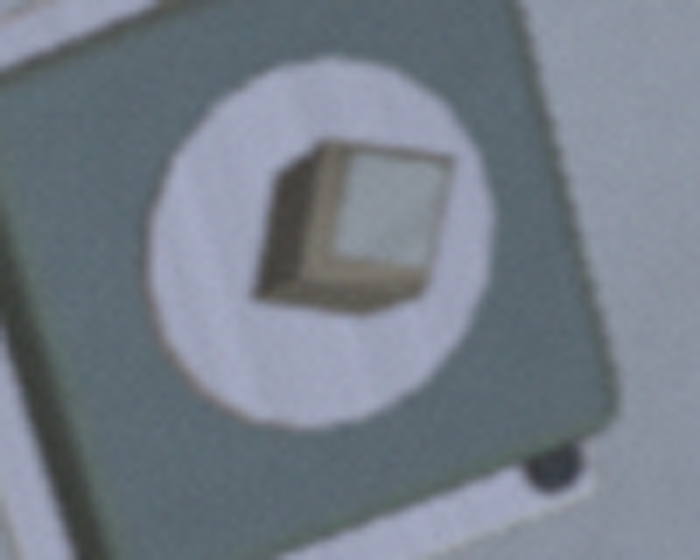

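View pics/w4k.png

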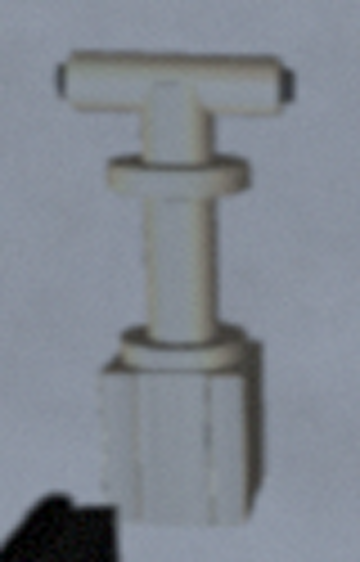

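View pics/s4y.png

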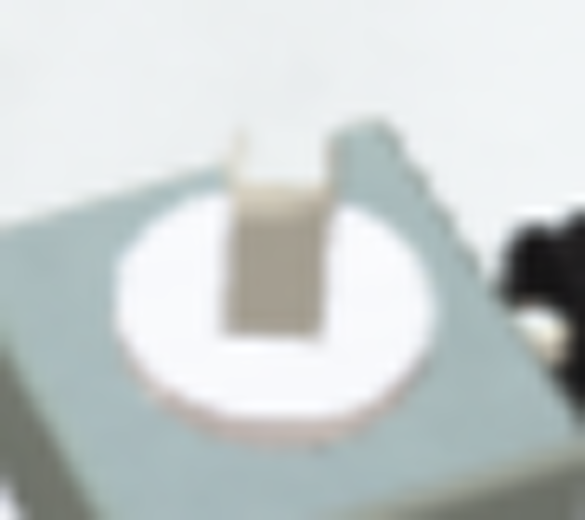

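```bash
cat > sh.py <<'E'
from h import *
import pickle
np.set_printoptions(precision=4,suppress=True)
s,c,im=pickle.load(open("w4.pkl","rb"))
def z2(p): return ((p[0]+.5)/7-.5+300,(p[1]+.5)/7-.5+20)
B=np.array([px2w("wrist",*z2(p),.058,c)[:2] for p in [(147,255),(495,225),(338,57),(310,428),(200,130),(440,355),(200,372),(470,140)]])
A=np.c_[2*B,np.ones(len(B))]; r=np.linalg.lstsq(A,(B**2).sum(1),rcond=None)[0]
print("boss",r[:2],np.sqrt(r[2]+r[:2]@r[:2]))
S=np.array([px2w("wrist",*z2(p),.092,c)[:2] for p in [(345,152),(455,157),(430,268),(333,258)]])
print("shaft top",S.mean(0)); d=np.roll(S,-1,0)-S; print(np.linalg.norm(d,axis=1),np.degrees(np.arctan2(d[:,1],d[:,0]))%90)
# side view
cs=get_calibration("side")
def z3(p): return ((p[0]+.5)/13-.5+265,(p[1]+.5)/13-.5+240)
for p in [(222,335),(322,338)]: print("side foot",px2w("side",*z3(p),.058,cs))
f=[px2w("side",*z3(p),.058,cs)[:2] for p in [(222,335),(322,338)]]; d=f[1]-f[0]; print(np.linalg.norm(d),np.degrees(np.arctan2(d[1],d[0])), (f[0]+f[1])/2+.009*np.array([-d[1],d[0]])/np.linalg.norm(d))
B=np.array([px2w("side",*z3(p),.058,cs)[:2] for p in [(115,300),(437,305),(275,420),(150,375),(400,375)]])
A=np.c_[2*B,np.ones(len(B))]; r=np.linalg.lstsq(A,(B**2).sum(1),rcond=None)[0]
print("boss side",r[:2],np.sqrt(r[2]+r[:2]@r[:2]))
# key
def zk(p): return ((p[0]+.5)/4.5-.5+150,(p[1]+.5)/4.5-.5+110)
a,b=[px2w("wrist",*zk(p),.02,c) for p in [(60,80),(290,86)]]; print("bar ends",a,b,np.linalg.norm(a-b),(a+b)/2,np.degrees(np.arctan2(*(a-b)[:2])))
E
python3 sh.py
```

```text
boss [ 0.542  -0.4118] 0.025576616900295324
shaft top [ 0.5419 -0.4119]
[0.0149 0.0141 0.0134 0.0133] [87.942  81.6204 84.8922 87.7764]
side foot [ 0.534  -0.4206  0.058 ]
side foot [ 0.5504 -0.4213  0.058 ]
0.01642677762759488 -2.3644479249549635 [ 0.5425 -0.4119]
boss side [ 0.5429 -0.4124] 0.026633963434220906
bar ends [ 0.4623 -0.2028  0.02  ] [ 0.461 -0.266  0.02 ] 0.06322526111822105 [ 0.4616 -0.2344  0.02  ] 1.138570481823545
```

```bash
python3 plan.py 0.46 -0.235 0.13 -91 -22
```

```text
t 10.3833 pos [ 0.4211 -0.3182  0.2686] X [ 0.0062 -1.     -0.0001] Z [-0.0001  0.0001 -1.    ] F [ 0.3751 -0.1374 -0.6208] gap 0.9994338286351815
shift [-0.083  -0.0395  0.1386] rot [-0.3838 -0.0045  0.0233]
```

move_arm(increments=[[[-0.04,-0.02,0.01],[-0.1,0,0.02],1],[[-0.07,-0.035,0.03],[-0.2,0,0.02],1],[[-0.083,-0.039,0.06],[-0.3,0,0.023],1],[[-0.083,-0.039,0.09],[-0.384,0,0.023],1],[[-0.083,-0.039,0.12],[-0.384,0,0.023],1],[[-0.083,-0.039,0.139],[-0.384,0,0.023],1],[[-0.083,-0.039,0.139],[-0.384,0,0.023],1],[[-0.083,-0.039,0.139],[-0.384,0,0.023],1],[[-0.083,-0.039,0.139],[-0.384,0,0.023],1],[[-0.083,-0.039,0.139],[-0.384,0,0.023],1]])

```text
t: 11.22
ee_pos: [0.4602, -0.2356, 0.1315]
tcp_rot: [-0.134, -0.688, 0.7, 0.133]
force: [-1.2, -0.0, 0.6]
finger_gap: 0.997
```

```bash
python3 plan.py 0.4599 -0.2345 0.0215 -91 -22;  python3 - <<'E'
from h import *
c=get_calibration("wrist")
im=camera("wrist")
cv2.imwrite("pics/w5.png",im[:,:,::-1]); print([w2px("wrist",(x,y,.02),c) for x,y in((.4623,-.2028),(.461,-.266))],read_state()["qpos"])
im=camera("side"); cv2.imwrite("pics/s5.png",im[150:310,150:350,::-1].repeat(3,0).repeat(3,1))
E
```

```text
t 11.2167 pos [ 0.4602 -0.2356  0.1315] X [-0.0169 -0.9998  0.0046] Z [-0.3718  0.002  -0.9283] F [-1.2271 -0.0421  0.6306] gap 0.996792254984072
shift [-0.0016 -0.0405  0.1022] rot [-0.0031 -0.0045 -0.0012]
[(np.float64(214.0337635174911), np.float64(139.38844981667512)), (np.float64(293.9013011704766), np.float64(139.44088781707313))] [-0.30453283  0.57027589  0.83686924  1.62758852 -0.23018693  1.46376121
 -1.00449197]
```

View pics/w5.png

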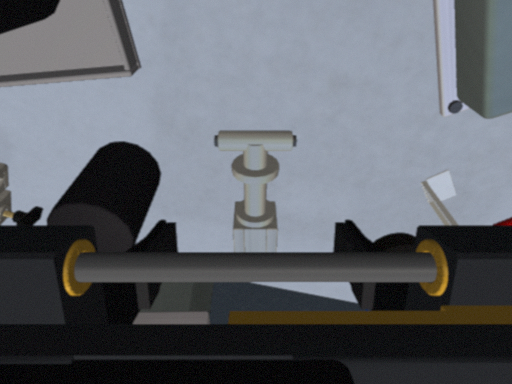

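View pics/s5.png

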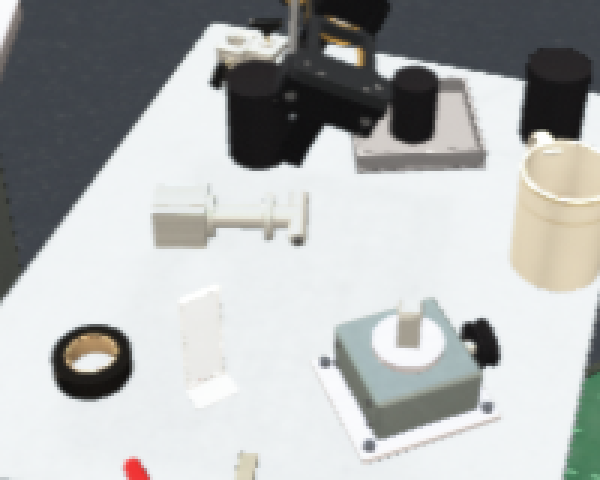

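move_arm(increments=[[[-0.001,-0.012,0.03],[0,0,0],1],[[-0.001,-0.02,0.05],[0,0,0],1],[[-0.001,-0.026,0.065],[0,0,0],1],[[-0.001,-0.03,0.076],[0,0,0],1],[[-0.001,-0.034,0.086],[0,0,0],1],[[-0.001,-0.038,0.096],[0,0,0],1],[[-0.001,-0.04,0.101],[0,0,0],1],[[-0.001,-0.04,0.101],[0,0,0],1],[[-0.001,-0.04,0.101],[0,0,0],1],[[-0.001,-0.04,0.101],[0,0,0],1]])

```text
t: 12.15
ee_pos: [0.4592, -0.2348, 0.0217]
tcp_rot: [-0.135, -0.688, 0.7, 0.134]
force: [-0.3, -0.7, 0.4]
finger_gap: 1.002
```

```bash
python3 plan.py 0.4599 -0.2345 0.0215 -91 -22;  python3 - <<'E'
from h import *
im=camera("side"); cv2.imwrite("pics/s6.png",im[150:310,150:350,::-1].repeat(3,0).repeat(3,1))
E
```

```text
t 12.15 pos [ 0.4592 -0.2348  0.0217] X [-0.0167 -0.9999  0.0045] Z [-0.3737  0.002  -0.9275] F [-0.3365 -0.6991  0.4246] gap 1.0019495168182255
shift [-0.0004 -0.0007 -0.0001] rot [-0.001  -0.0045 -0.001 ]
```

View pics/s6.png

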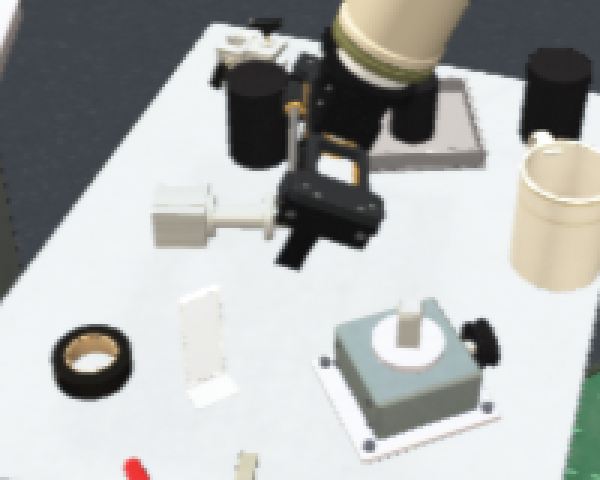

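move_arm(increments=[[[0,0,0],[0,0,0],0.5],[[0,0,0],[0,0,0],0.5],[[0,0,0],[0,0,0],0.5],[[0,0,0],[0,0,0],0.5],[[0,0,0],[0,0,0],0.5],[[0,0,0],[0,0,0],0.5],[[0,0,0],[0,0,0],0.5],[[0,0,0],[0,0,0],0.5],[[0,0,0],[0,0,0],0.5],[[0,0,0],[0,0,0],0.5]], squeeze=9)

```text
t: 13.03
ee_pos: [0.4588, -0.2347, 0.0211]
tcp_rot: [-0.135, -0.688, 0.7, 0.134]
force: [0.9, -0.9, 0.6]
finger_gap: 0.731
```

```bash
python3 plan.py 0.43 -0.2348 0.2 -91 -22
```

```text
t 13.0333 pos [ 0.4588 -0.2347  0.0211] X [-0.0166 -0.9999  0.0044] Z [-0.3744  0.0021 -0.9273] F [ 0.8959 -0.8966  0.6235] gap 0.7305444631374641
shift [ 0.0014  0.0937 -0.1551] rot [-0.0002 -0.0044 -0.0008]
```

move_arm(increments=[[[0,0.005,-0.007],[0,0,0],0.5],[[0,0.01,-0.014],[0,0,0],0.5],[[0,0.015,-0.021],[0,0,0],0.5],[[0,0.02,-0.028],[0,0,0],0.5],[[0,0.025,-0.035],[0,0,0],0.5],[[0,0.03,-0.042],[0,0,0],0.5],[[0,0.035,-0.049],[0,0,0],0.5],[[0,0.04,-0.056],[0,0,0],0.5],[[0,0.045,-0.063],[0,0,0],0.5],[[0,0.05,-0.07],[0,0,0],0.5]])

```text
t: 13.87
ee_pos: [0.4384, -0.2339, 0.1055]
tcp_rot: [-0.135, -0.688, 0.7, 0.135]
force: [0.3, 0.2, -1.7]
finger_gap: 0.73
```

```bash
python3 plan.py 0.43 -0.2348 0.2 -91 -22;  python3 - <<'E'
from h import *
im=camera("side"); cv2.imwrite("pics/s7.png",im[150:310,150:350,::-1].repeat(3,0).repeat(3,1))
E
```

```text
t 13.8667 pos [ 0.4384 -0.2339  0.1055] X [-0.0166 -0.9999  0.0042] Z [-0.3745  0.0023 -0.9272] F [ 0.2959  0.1783 -1.6676] gap 0.7295395394874203
shift [ 0.0014  0.0432 -0.0844] rot [-0.0001 -0.0042 -0.0008]
```

View pics/s7.png

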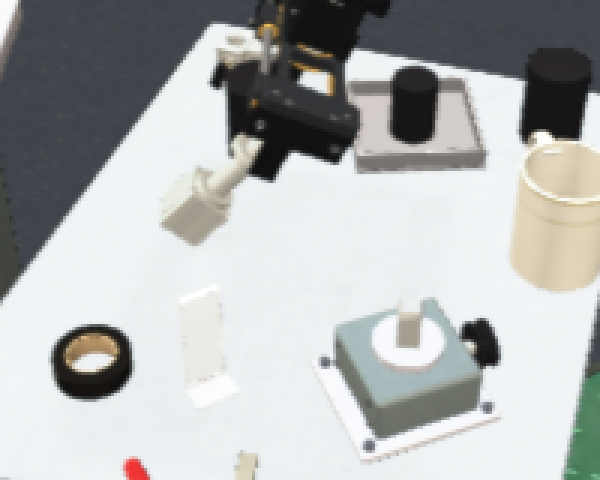

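move_arm(increments=[[[0,0.004,-0.007],[0,0,0],0.5],[[0,0.007,-0.014],[0,0,0],0.5],[[0,0.01,-0.021],[0,0,0],0.5],[[0,0.013,-0.028],[0,0,0],0.5],[[0,0.016,-0.036],[0,0,0],0.5],[[0,0.019,-0.044],[0,0,0],0.5],[[0,0.023,-0.054],[0,0,0],0.5],[[0,0.028,-0.066],[0,0,0],0.5],[[0,0.033,-0.08],[0,0,0],0.5],[[0,0.038,-0.094],[0,0,0],0.5]])

```text
t: 14.75
ee_pos: [0.4385, -0.2336, 0.2076]
tcp_rot: [-0.135, -0.688, 0.7, 0.135]
force: [1.5, 0.8, -3.0]
finger_gap: 0.735
```

```bash
python3 plan.py 0.43 -0.2348 0.25 -91 0;  python3 - <<'E'
from h import *
im=camera("side"); cv2.imwrite("pics/s8.png",im[150:310,150:350,::-1].repeat(3,0).repeat(3,1))
E
```

```text
t 14.75 pos [ 0.4385 -0.2336  0.2076] X [-0.0168 -0.9998  0.0043] Z [-0.3746  0.0023 -0.9272] F [ 1.5035  0.7561 -3.0119] gap 0.7353896627654257
shift [ 0.0016  0.0237 -0.0362] rot [ 0.3839 -0.0044 -0.0002]
```

View pics/s8.png

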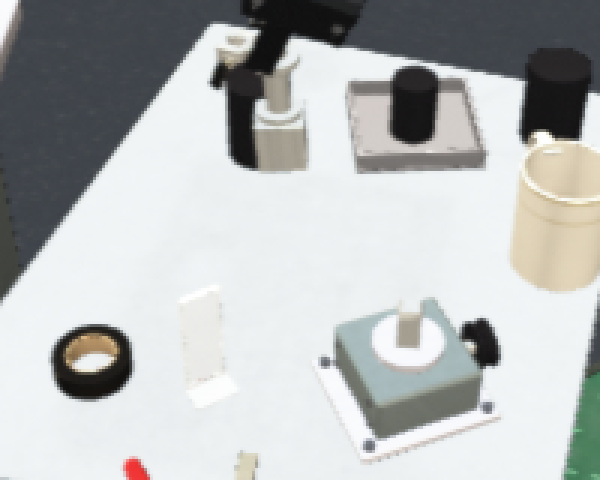

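move_arm(increments=[[[0,0.004,-0.01],[0.04,0,0],0.5],[[0,0.008,-0.02],[0.08,0,0],0.5],[[0,0.012,-0.03],[0.12,0,0],0.5],[[0,0.016,-0.04],[0.17,0,0],0.5],[[0,0.02,-0.05],[0.22,0,0],0.5],[[0,0.023,-0.058],[0.27,0,0],0.5],[[0,0.024,-0.06],[0.32,0,0],0.5],[[0,0.024,-0.06],[0.36,0,0],0.5],[[0,0.024,-0.06],[0.384,0,0],0.5],[[0,0.024,-0.06],[0.384,0,0],0.5]])

```text
t: 15.63
ee_pos: [0.4378, -0.2337, 0.2711]
tcp_rot: [-0.0, -0.701, 0.713, -0.002]
force: [-0.0, 0.0, -2.3]
finger_gap: 0.729
```

```bash
python3 plan.py 0.5422 -0.412 0.27 -93.5 0;  python3 - <<'E'
from h import *
im=camera("side"); cv2.imwrite("pics/s9.png",im[110:310,150:350,::-1].repeat(3,0).repeat(3,1))
E
```

```text
t 15.6333 pos [ 0.4378 -0.2337  0.2711] X [-0.0179 -0.9998  0.0024] Z [ 0.0023 -0.0025 -1.    ] F [-0.0163  0.0029 -2.3374] gap 0.7293923863596906
shift [ 0.1764 -0.1075  0.0018] rot [-0.0024 -0.0024  0.0432]
```

View pics/s9.png

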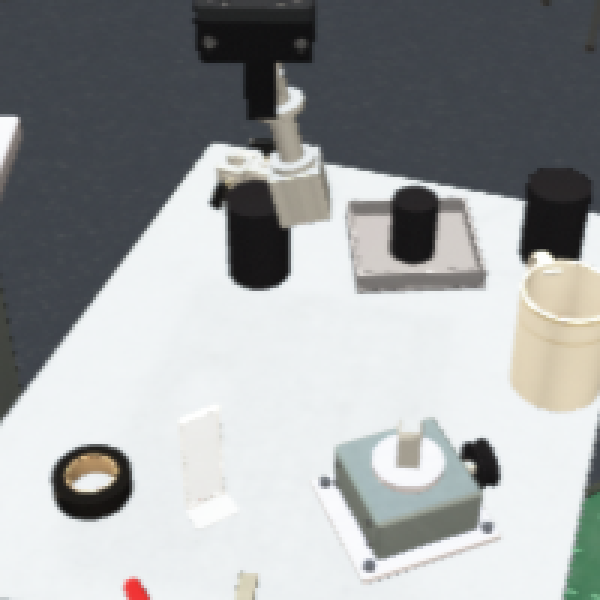

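move_arm(increments=[[[0,0,0],[0,0,0],0.5],[[0,0,0],[0,0,0],0.5],[[0.03,-0.02,0],[-0.05,0,0.02],0.5],[[0.06,-0.04,0],[-0.1,0,0.04],0.5],[[0.09,-0.06,0],[-0.15,0,0.043],0.5],[[0.12,-0.08,0],[-0.2,0,0.043],0.5],[[0.15,-0.1,0],[-0.2,0,0.043],0.5],[[0.17,-0.105,0],[-0.2,0,0.043],0.5],[[0.176,-0.1075,0.002],[-0.2,0,0.043],0.5],[[0.176,-0.1075,0.002],[-0.2,0,0.043],0.5]], squeeze=50)

```text
t: 16.52
ee_pos: [0.5427, -0.4149, 0.2655]
tcp_rot: [-0.074, -0.681, 0.725, 0.072]
force: [-1.0, -0.7, -2.2]
finger_gap: 0.715
```

```bash
python3 plan.py 0.5422 -0.412 0.27 -93.5 -11;  python3 - <<'E'
from h import *
import pickle
s=read_state();c=get_calibration("wrist");im=camera("wrist"); cv2.imwrite("pics/w10.png",im[:,:,::-1])
im2=camera("side"); cv2.imwrite("pics/s10.png",cv2.resize(im2[130:290,230:350,::-1],None,fx=3.7,fy=3.7,interpolation=cv2.INTER_CUBIC))
im3=camera("top")
pickle.dump((s,c,im,im2,im3),open("w10.pkl","wb"))
cv2.imwrite("pics/t10.png",cv2.resize(im3[100:250,200:400,::-1],None,fx=3.7,fy=3.7,interpolation=cv2.INTER_CUBIC))
E
```

```text
t 16.5167 pos [ 0.5427 -0.4149  0.2655] X [-0.0626 -0.998   0.0099] Z [-0.2047  0.0032 -0.9788] F [-0.988  -0.6648 -2.2161] gap 0.7153347720792154
shift [-0.0028  0.0016 -0.0042] rot [ 0.014  -0.0094 -0.0035]
```

View pics/s10.png

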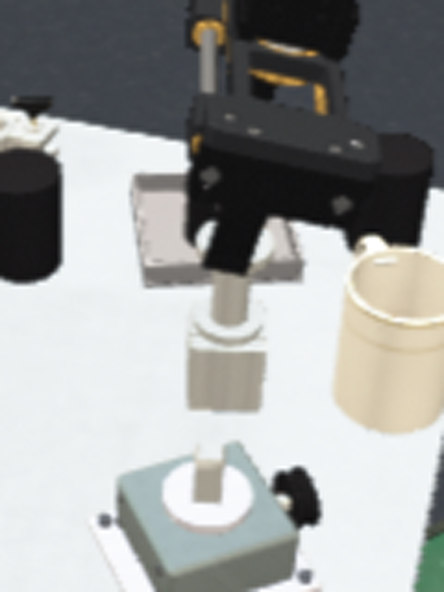

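View pics/w10.png

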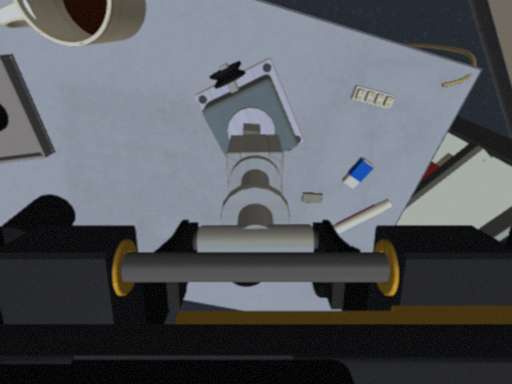

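View pics/t10.png

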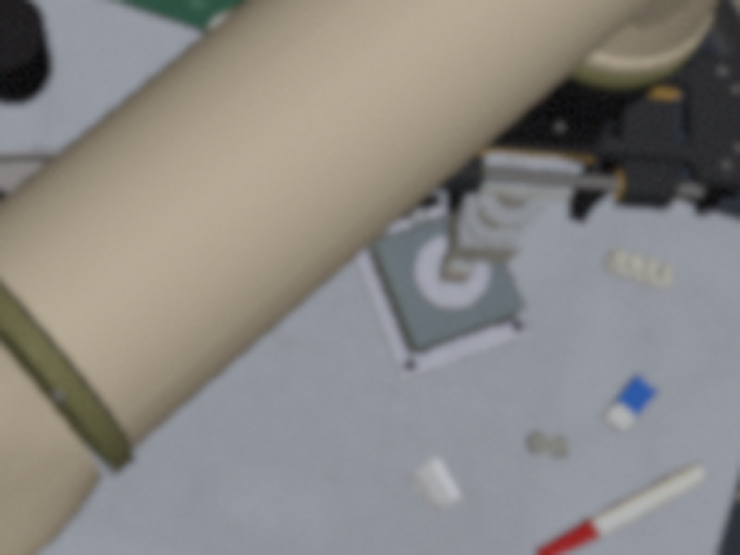

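```bash
cat > ov.py <<'E'
from h import *
import pickle
def keypose(bar,az,phi,roll=0):
    # key axes: x up (bar side), y along bar; phi>0: mouth swings to -x-ish side
    a=np.radians(az); y=np.array([-np.sin(a),np.cos(a),0.]); 
    x0=np.array([0,0,1.]); rot=R.from_rotvec(np.radians(phi)*y)
    x=rot.apply(x0); z=np.cross(x,y); return np.array(bar),np.c_[x,y,z]
def kp(bar,Rm,p): return bar+Rm@(np.array(p)-[.057,0,0])
E=[]
for a in(-1,1):
    for b in(-1,1):
        E+= [((-.065,a*.02,b*.02),(-.02,a*.02,b*.02))]
for x in(-.065,-.02):
    E+=[((x,-.02,-.02),(x,.02,-.02)),((x,.02,-.02),(x,.02,.02)),((x,.02,.02),(x,-.02,.02)),((x,-.02,.02),(x,-.02,-.02))]
t=np.linspace(0,2*np.pi,25)
for x in(.028,.036): E+=[((x,.02*np.cos(t[i]),.02*np.sin(t[i])),(x,.02*np.cos(t[i+1]),.02*np.sin(t[i+1]))) for i in range(24)]
SH=[]
for zz,h in((.058,.009),(.086,.009),(.092,.0065)): 
    q=[(-h,-h,zz),(h,-h,zz),(h,h,zz),(-h,h,zz)]; SH+=[(q[i],q[(i+1)%4]) for i in range(4)]
for q in((-1,-1),(1,-1),(1,1),(-1,1)): SH+=[((q[0]*.009,q[1]*.009,.058),(q[0]*.009,q[1]*.009,.086))]
def overlay(im,cam,cal,bar,az,phi,box,f,name,shaft=(.5422,-.412,-3.5)):
    x0,y0,x1,y1=box; o=cv2.resize(im[y0:y1,x0:x1,::-1],None,fx=f,fy=f,interpolation=cv2.INTER_CUBIC)
    b,Rm=keypose(bar,az,phi)
    def ln(P,Q,col):
        u,v=[((np.array(w2px(cam,W,cal))+.5-[x0,y0])*f) for W in(P,Q)]
        cv2.line(o,tuple(int(i) for i in u),tuple(int(i) for i in v),col,1,cv2.LINE_AA)
    for P,Q in E: ln(kp(b,Rm,P),kp(b,Rm,Q),(0,0,255))
    s=np.radians(shaft[2]); S=np.array([[np.cos(s),-np.sin(s),0],[np.sin(s),np.cos(s),0],[0,0,1]])
    for P,Q in SH: ln(S@P+[shaft[0],shaft[1],0],S@Q+[shaft[0],shaft[1],0],(0,200,0))
    cv2.imwrite(name,o)
E
cat > o10.py <<'E'
from ov import *
import sys
s,c,im,im2,im3=pickle.load(open("w10.pkl","rb"))
bar=np.array([float(a) for a in sys.argv[1:4]]); phi=float(sys.argv[4])
overlay(im2,"side",get_calibration("side"),bar,-3.6,phi,(265,190,325,280),6.5,"pics/o_s.png" if len(sys.argv)<6 else sys.argv[5]+"s.png")
overlay(im,"wrist",c,bar,-3.6,phi,(190,90,320,220),4.6,"pics/o_w.png" if len(sys.argv)<6 else sys.argv[5]+"w.png")
E
python3 o10.py .5457 -.4149 .2655 0
```

```text
(no output)
```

View pics/o_s.png

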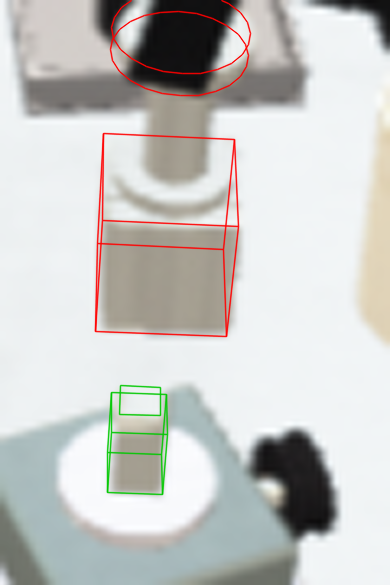

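View pics/o_w.png

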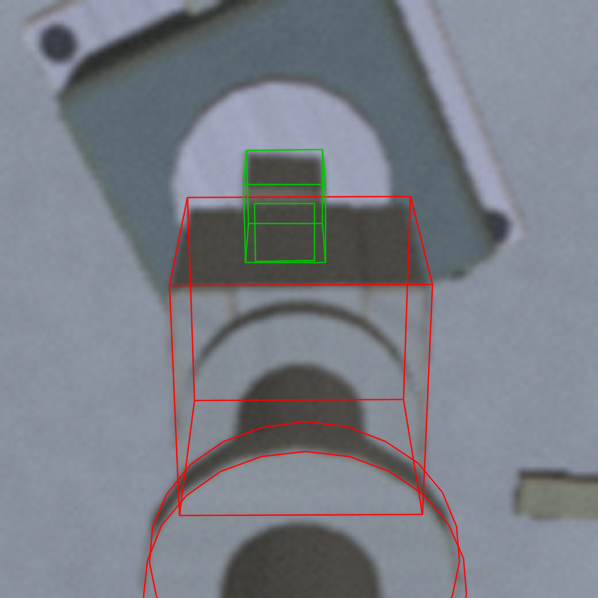

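```bash
python3 plan.py 0.5394 -0.412 0.2235 -93.5 -11.8; python3 - <<'E'
import sys; sys.argv=["","0","0","0","-90"]
from plan import *
E
```

```text
t 16.6667 pos [ 0.5437 -0.4105  0.2686] X [-0.0587 -0.9982  0.008 ] Z [-0.2     0.0039 -0.9798] F [ 0.5345  0.2685 -2.8363] gap 0.7144174820872017
shift [ 0.0014 -0.0049  0.045 ] rot [-0.0047 -0.0083  0.0006]
```

move_arm(increments=[[[0.0014,-0.0055,0.01],[0,-0.008,0],0.5],[[0.0014,-0.0055,0.02],[0,-0.008,0],0.5],[[0.0014,-0.0055,0.03],[0,-0.008,0],0.5],[[0.0014,-0.0055,0.038],[0,-0.008,0],0.5],[[0.0014,-0.0055,0.045],[0,-0.008,0],0.5],[[0.0014,-0.0055,0.045],[0,-0.008,0],0.5],[[0.0014,-0.0055,0.045],[0,-0.008,0],0.5],[[0.0014,-0.0055,0.045],[0,-0.008,0],0.5],[[0.0014,-0.0055,0.045],[0,-0.008,0],0.5],[[0.0014,-0.0055,0.045],[0,-0.008,0],0.5]])

```text
t: 17.5
ee_pos: [0.5399, -0.4128, 0.2248]
tcp_rot: [-0.068, -0.682, 0.725, 0.072]
force: [-0.5, 0.3, -2.8]
finger_gap: 0.713
```

```bash
python3 plan.py 0.54 -0.412 0.2235 -93.5 -11.8;  cat > look.py <<'E'
from ov import *
import sys
camera("top")
s=read_state();c=get_calibration("wrist");im=camera("wrist")
im2=camera("side"); s2=read_state()
print(s["ee_pos"],s2["ee_pos"],s["t"])
pickle.dump((s,c,im,im2,None),open("w10.pkl","wb"))
E
python3 look.py
```

```text
t 17.5 pos [ 0.5399 -0.4128  0.2248] X [-0.0608 -0.9981  0.0012] Z [-0.1974  0.0109 -0.9803] F [-0.4561  0.2565 -2.8278] gap 0.7129708905928441
shift [-0.0008 -0.0003  0.0013] rot [-0.007  -0.0012 -0.    ]
[ 0.53988807 -0.41273626  0.22468634] [ 0.53981123 -0.41267316  0.22448049] 17.55
```

```bash
python3 o10.py .543 -.4127 .2246 0 pics/p11
```

```text
(no output)
```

View pics/p11s.png

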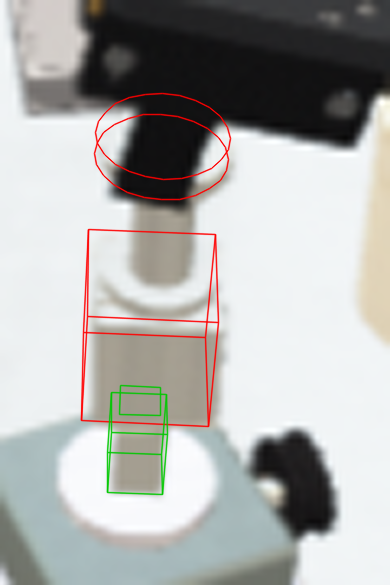

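View pics/p11w.png

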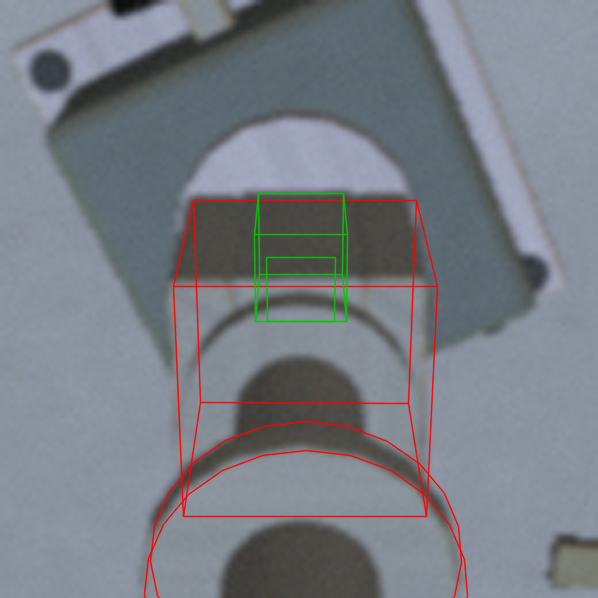

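```bash
python3 o10.py .547 -.4115 .2243 1 pics/p12
```

```text
(no output)
```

View pics/p12s.png

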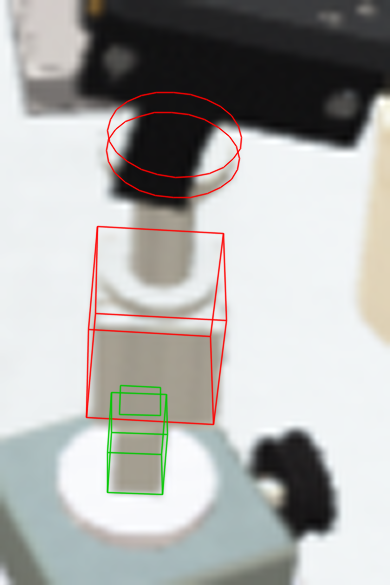

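View pics/p12w.png

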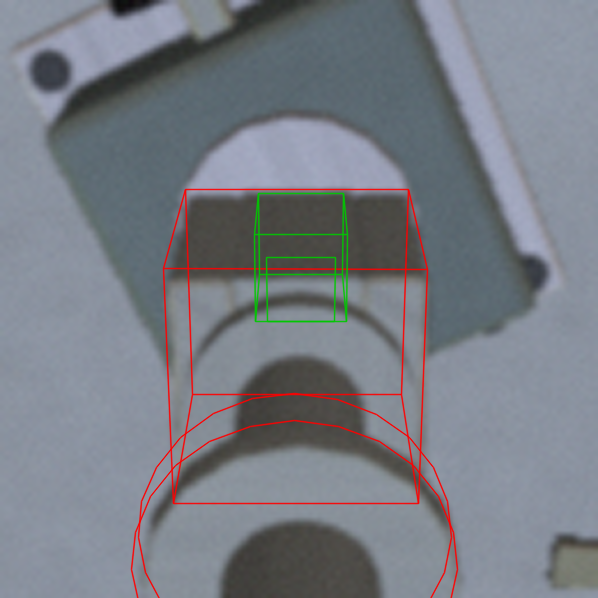

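```bash
cat > ls.py <<'E'
from ov import *
from scipy.optimize import least_squares
s,c,im,im2,_=pickle.load(open("w10.pkl","rb")); cs=get_calibration("side")
W=[((-.065,.02,-.02),(190,195)),((-.065,-.02,-.02),(408,195)),((-.02,.02,-.02),(172,278)),((-.02,-.02,-.02),(428,278))]
S=[((-.065,-.02,.02),(88,420)),((-.065,-.02,-.02),(213,426)),((-.02,-.02,-.02),(222,335))]
def f(q):
    b,Rm=keypose(q[:3],-3.6,q[3]); e=[]
    for P,z in W: e+=list(np.array(w2px("wrist",kp(b,Rm,P),c))+.5-[190,90]-np.array(z)/4.6)
    for P,z in S: e+=list(np.array(w2px("side",kp(b,Rm,P),cs))+.5-[265,190]-np.array(z)/6.5)
    return np.array(e)
r=least_squares(f,[.545,-.412,.2246,0]); print(r.x,r.fun.round(2)); b,Rm=keypose(r.x[:3],-3.6,r.x[3]); print("mouth",kp(b,Rm,(-.065,0,0)))
E
python3 ls.py; python3 plan.py 0.54 -0.412 0.2235 -93.5 -11.8;
```

```text
[ 0.54397011 -0.41185485  0.22230501  0.22627676] [-0.18 -0.23  0.51 -0.18 -0.65 -0.15  0.44 -0.1  -0.88  0.55 -0.61  0.57
 -0.34 -1.41]
mouth [ 0.54348925 -0.41182459  0.10030596]
t 17.65 pos [ 0.5398 -0.4127  0.2245] X [-0.0609 -0.9981  0.0009] Z [-0.1978  0.0112 -0.9802] F [-0.5586 -0.6459 -3.3979] gap 0.7136920346673448
shift [-0.0007 -0.0003  0.0009] rot [-0.0065 -0.0009 -0.0001]
```

move_arm(increments=[[[0,0.0017,0],[0,0,0],0.5],[[0,0.0017,0],[0,0,0],0.5],[[0,0.0013,0.002],[0,0,0],0.5],[[0,0.0009,0.004],[0,0,0],0.5],[[0,0.0005,0.006],[0,0,0],0.5],[[0,0.0001,0.008],[0,0,0],0.5],[[0,-0.0003,0.01],[0,0,0],0.5],[[0,-0.0007,0.012],[0,0,0],0.5],[[0,-0.0013,0.015],[0,0,0],0.5],[[0,-0.0013,0.015],[0,0,0],0.5]])

```text
t: 18.48
ee_pos: [0.5379, -0.4123, 0.2085]
tcp_rot: [-0.069, -0.682, 0.725, 0.073]
force: [-0.5, 0.9, -2.9]
finger_gap: 0.72
```

```bash
python3 plan.py 0.5383 -0.412 0.2085 -93.5 -11.8; python3 look.py;python3 o10.py .5422 -.412 .2073 0 pics/p13; python3 plan.py 0.5383 -0.412 0.2085 -93.5 -11.8
```

```text
t 18.4833 pos [ 0.5379 -0.4123  0.2085] X [-0.0609 -0.9981  0.0002] Z [-0.1987  0.0119 -0.98  ] F [-0.4656  0.9322 -2.9102] gap 0.7195898269069502
shift [-0.0003 -0.0004 -0.    ] rot [-0.0055 -0.0002  0.0001]
[ 0.53795797 -0.41234964  0.20889431] [ 0.53804968 -0.41249195  0.20932755] 18.5333
t 18.6333 pos [ 0.538  -0.4125  0.2093] X [-0.061  -0.9981  0.0008] Z [-0.1981  0.0114 -0.9801] F [-0.3726  0.0799 -3.0854] gap 0.7149110955034702
shift [-0.0005 -0.0004  0.0008] rot [-0.0062 -0.0008 -0.0001]
```

View pics/p13s.png

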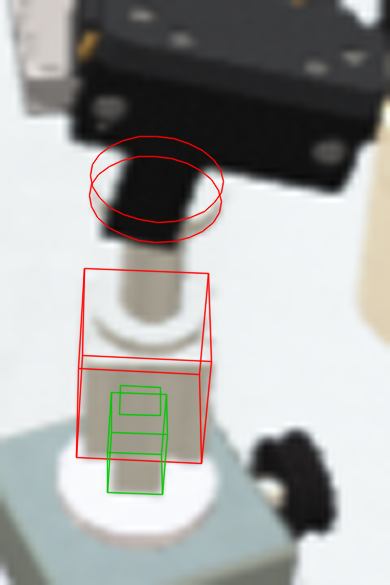

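View pics/p13w.png

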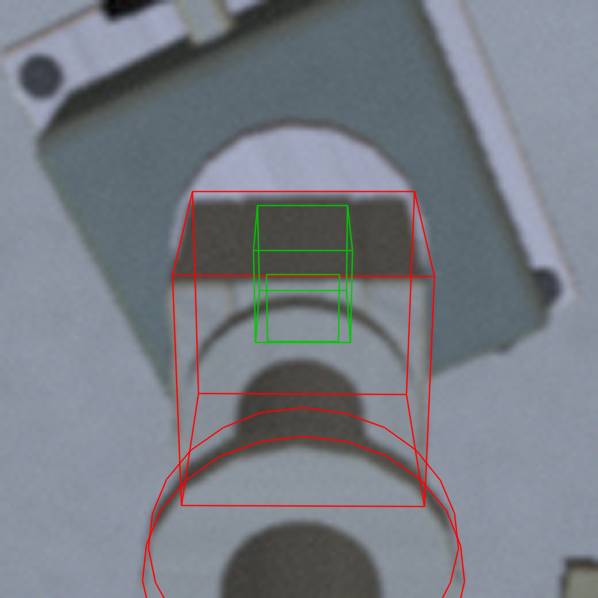

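move_arm(increments=[[[0,-0.0003,0.002],[0,0,0],0.5],[[0,-0.0005,0.004],[0,0,0],0.5],[[0,-0.0008,0.006],[0,0,0],0.5],[[0,-0.0012,0.008],[0,0,0],0.5],[[0,-0.0016,0.01],[0,0,0],0.5],[[0,-0.002,0.012],[0,0,0],0.5],[[0,-0.0024,0.014],[0,0,0],0.5],[[0,-0.0024,0.014],[0,0,0],0.5],[[0,-0.0024,0.014],[0,0,0],0.5],[[0,-0.0024,0.014],[0,0,0],0.5]])

```text
t: 19.47
ee_pos: [0.5377, -0.4124, 0.1951]
tcp_rot: [-0.069, -0.682, 0.725, 0.072]
force: [-0.4, 0.4, -2.7]
finger_gap: 0.718
```

```bash
python3 plan.py 0.538 -0.4125 0.18 -93.5 -11.8
```

```text
t 19.4667 pos [ 0.5377 -0.4124  0.1951] X [-0.0608 -0.9981  0.0007] Z [-0.1981  0.0114 -0.9801] F [-0.3868  0.4147 -2.6667] gap 0.7182342334452687
shift [ 0.     -0.0033  0.0147] rot [-0.0062 -0.0007  0.0001]
```

move_arm(increments=[[[0,-0.0004,0.002],[0,0,0],0.5],[[0,-0.0008,0.004],[0,0,0],0.5],[[0,-0.0012,0.006],[0,0,0],0.5],[[0,-0.0016,0.008],[0,0,0],0.5],[[0,-0.002,0.01],[0,0,0],0.5],[[0,-0.0022,0.011],[0,0,0],0.5],[[0,-0.0024,0.012],[0,0,0],0.5],[[0,-0.0024,0.012],[0,0,0],0.5],[[0,-0.0024,0.012],[0,0,0],0.5],[[0,-0.0024,0.012],[0,0,0],0.5]])

```text
t: 20.3
ee_pos: [0.5376, -0.4124, 0.1829]
tcp_rot: [-0.069, -0.682, 0.725, 0.072]
force: [-0.9, 0.9, -2.9]
finger_gap: 0.718
```

```bash
python3 plan.py 0.538 -0.4125 0.18 -93.5 -11.8; python3 look.py;python3 o10.py .5422 -.412 .18 0 pics/p14
```

```text
t 20.3 pos [ 0.5376 -0.4124  0.1829] X [-0.0609 -0.9981  0.0006] Z [-0.198   0.0115 -0.9801] F [-0.9462  0.8859 -2.901 ] gap 0.7180736822837612
shift [ 0.     -0.001   0.0027] rot [-0.0062 -0.0006 -0.    ]
[ 0.53758289 -0.41243709  0.1828833 ] [ 0.53759959 -0.41245963  0.18291067] 20.35
```

View pics/p14s.png

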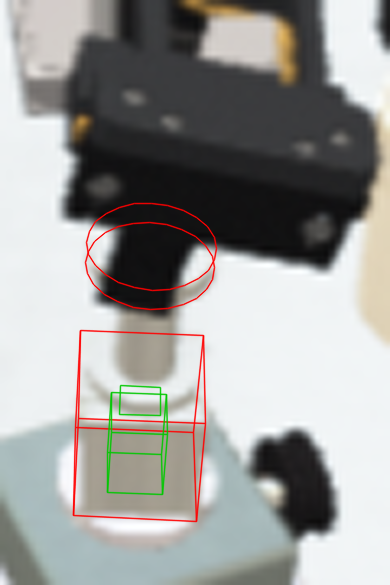

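move_arm(increments=[[[0,-0.0002,0.001],[0,0,0],0.5],[[0,-0.0003,0.0015],[0,0,0],0.5],[[0,-0.0004,0.002],[0,0,0],0.5],[[0,-0.0005,0.0025],[0,0,0],0.5],[[0,-0.0006,0.003],[0,0,0],0.5],[[0,-0.0006,0.003],[0,0,0],0.5],[[0,-0.0006,0.003],[0,0,0],0.5],[[0,-0.0006,0.003],[0,0,0],0.5],[[0,-0.0006,0.003],[0,0,0],0.5],[[0,-0.0006,0.003],[0,0,0],0.5]])

```text
t: 21.28
ee_pos: [0.5383, -0.4126, 0.1819]
tcp_rot: [-0.068, -0.682, 0.725, 0.071]
force: [-0.4, 4.3, 10.7]
finger_gap: 0.717
```

```bash
python3 plan.py 0.538 -0.4125 0.18 -93.5 -11.8
```

```text
t 21.2833 pos [ 0.5383 -0.4126  0.1819] X [-0.0603 -0.9982  0.0015] Z [-0.1957  0.0104 -0.9806] F [-0.41    4.2766 10.7333] gap 0.716581976451524
shift [-0.     -0.0001  0.002 ] rot [-0.0087 -0.0016  0.0004]
```

move_arm(increments=[[[0,0,0],[0,0,0],0.76],[[0,0,0],[0,0,0],0.8],[[0,0,0],[0,0,0],0.85],[[0,0,0],[0,0,0],0.9],[[0,0,0],[0,0,0],0.95],[[0,0,0],[0,0,0],1],[[0,0,0],[0,0,0],1],[[0,0,0],[0,0,0],1],[[0,0,0],[0,0,0],1],[[0,0,0],[0,0,0],1]])

```text
t: 22.12
ee_pos: [0.5376, -0.4125, 0.1798]
tcp_rot: [-0.069, -0.682, 0.725, 0.072]
force: [0.2, -0.1, -0.0]
finger_gap: 0.996
```

```bash
python3 plan.py 0.538 -0.4125 0.18 -93.5 -11.8; python3 - <<'E'
from h import *
im=camera("wrist"); cv2.imwrite("pics/w15.png",im[:,:,::-1])
E
```

```text
t 22.1167 pos [ 0.5376 -0.4125  0.1798] X [-0.0609 -0.9981  0.0007] Z [-0.1981  0.0114 -0.9801] F [ 0.1812 -0.1055 -0.0447] gap 0.9959354025030406
shift [ 0.     -0.0004 -0.0003] rot [-0.0062 -0.0007 -0.    ]
```

View pics/w15.png

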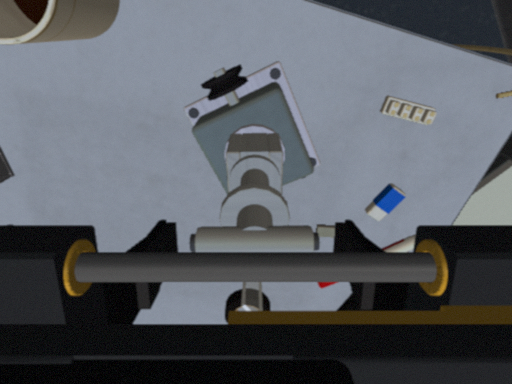

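move_arm(increments=[[[0,0,-0.01],[0,0,0],1],[[0,0,-0.03],[0,0,0],1],[[0,0,-0.06],[0,0,0],1],[[0,0,-0.09],[0,0,0],1],[[0,0,-0.12],[0,0,0],1],[[-0.03,0.03,-0.14],[0,0,0],1],[[-0.07,0.06,-0.14],[0,0,0],1],[[-0.1,0.09,-0.14],[0,0,0],1],[[-0.1,0.12,-0.14],[0,0,0],1],[[-0.1,0.12,-0.14],[0,0,0],1]])

```text
t: 23.0
ee_pos: [0.4488, -0.3059, 0.3429]
tcp_rot: [-0.066, -0.681, 0.725, 0.073]
force: [-0.3, -1.5, 1.1]
finger_gap: 1.0
```

```bash
python3 look.py; python3 - <<'E'
from ov import *
s,c,im,im2,_=pickle.load(open("w10.pkl","rb"))
bar=(.5422,-.412,.18)
overlay(im2,"side",get_calibration("side"),bar,-3.6,0,(225,150,345,280),4.5,"pics/f_s.png")
overlay(im,"wrist",c,bar,-3.6,0,(0,0,512,384),1.5,"pics/f_w.png")
E
```

```text
[ 0.45160217 -0.3063205   0.34284295] [ 0.45438437 -0.30671907  0.34185878] 23.05
```

View pics/f_s.png

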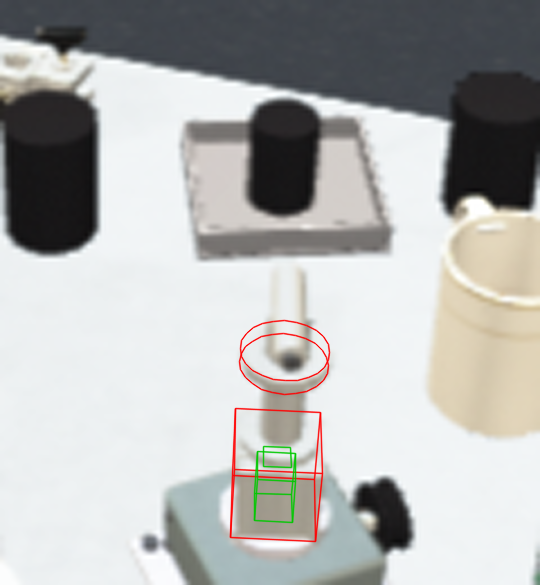

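View pics/f_w.png

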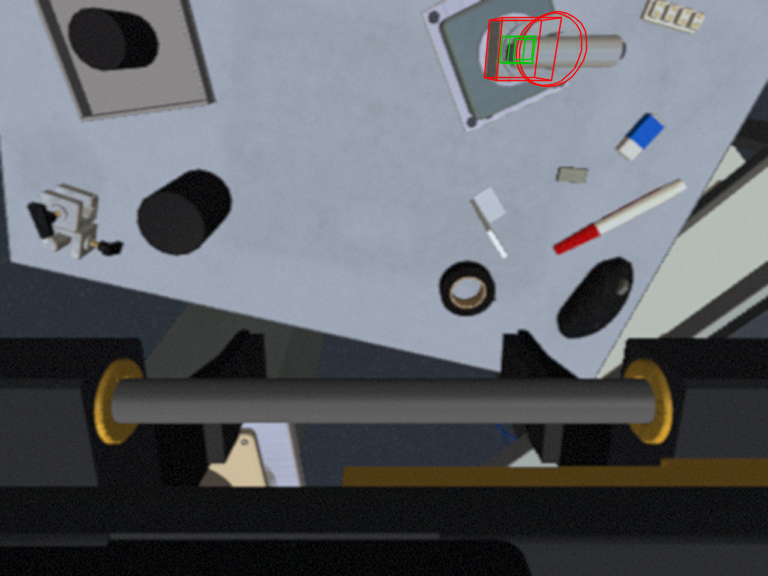

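```bash
python3 look.py; python3 - <<'E'
from ov import *
s,c,im,im2,_=pickle.load(open("w10.pkl","rb"))
a=[]
for dz in (0,.004):
    overlay(im2,"side",get_calibration("side"),(.5425,-.412,.18+dz),-3.6,0,(265,205,310,275),8,"pics/x.png",shaft=(5,5,0)); a.append(cv2.imread("pics/x.png"))
cv2.imwrite("pics/f2.png",np.hstack(a))
overlay(im,"wrist",c,(.5422,-.412,.18),-3.6,0,(310,0,440,100),6,"pics/f3.png",shaft=(5,5,0))
print(read_state()["force"],read_state()["qd"])
E
```

```text
[ 0.45476774 -0.30697213  0.34136267] [ 0.45471566 -0.3074307   0.34071711] 23.2
[ 0.71576647  0.37387742 -0.51449419] [ 0.00459104  0.00727702 -0.00024042  0.00385915  0.00146153 -0.00319555
 -0.00049776]
```

View pics/f2.png

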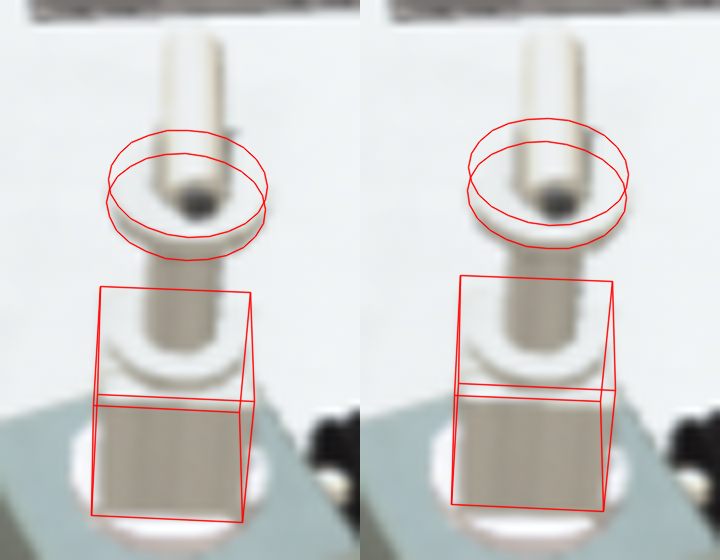

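View pics/f3.png

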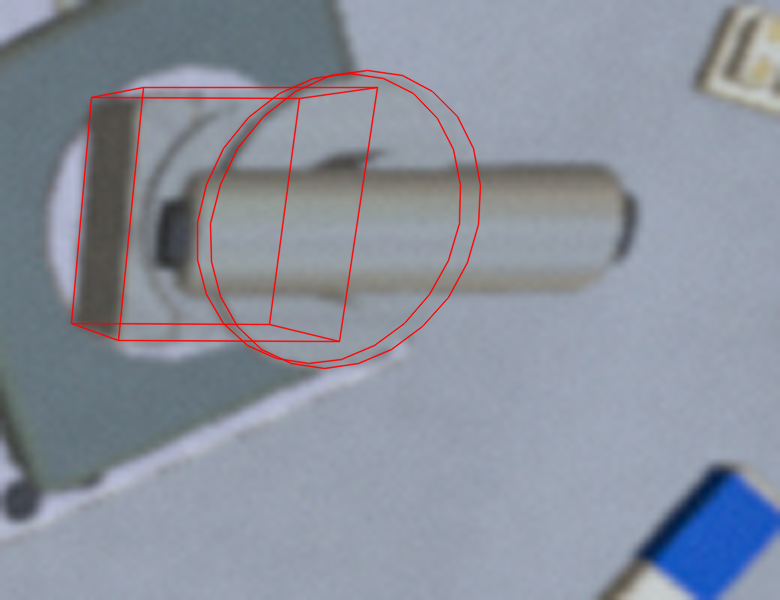

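```bash
python3 -c "
from cell import *
s=read_state();print(s['t'],s['ee_pos'],s['force']);print(finish_job())"
```

```text
23.3 [ 0.45471566 -0.3074307   0.34071711] [ 0.71576647  0.37387742 -0.51449419]
the job is handed in; nothing more can be done
None
```

I took the cap off the shaft and stood it upright in the tray. The key is upright on the square shaft, pushed home and released. I handed the job in at 23.3 s; no verdict was reported.

- **Key:** It met the boss at the expected height (tool point 0.182 m) with about 11 N on the wrist. A key model drawn at the fully-home pose fits the last side picture to about 1 mm. The wrist picture agrees apart from a small difference in turn about the vertical.
- **Cap:** The last side and wrist pictures show it upright inside the tray. The lifted cap measured 44 mm between the jaws, and the other two black caps fit about 60 mm, so it is the smallest.
- **Other objects:** The arm did not come into contact with the mug, stop plate, cross clamp or tape roll. They look unmoved in the last pictures, but I judged that by eye and did not measure it.
- **Disagreement:** Before the insertion, the side and wrist cameras differed by up to about 2.5 mm in x. I used a middle value, and the key went on with no extra force until it reached the boss.
- **Release:** The gripper was open and clear of everything, with the measured wrist force under 1 N.

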